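Close, crate and cover the bolt tubes

ROBOT

A 6-joint arm with a two-finger parallel gripper is mounted at the origin on the work surface. World frame = base frame: x ahead of the robot, y to its left, z up, the work surface at z = 0. Lengths are in m, angles in rad, forces in N, time in s.
With the tool pointing down it reaches from about 0.375 to 0.9 m from the base axis. Payload 3.1 kg.
Tool frame: the origin (TCP) lies on the centre line of the jaws, within the pads' length; the fingertips stand 19 mm ahead of it and the grasp point (between the pads) is the TCP; z points along the fingers, y is the line along which they close (so a half turn about z gives the same grasp; the last joint's range is limited). The gripper opens to 85 mm and grips with 20 to 120 N. Pads are 22 mm wide; open, the fingers measure 114 mm over their backs; the gripper's body (76 mm by 85 mm) begins 54 mm behind the grasp point. The pads swing forward as they close: fully open they stand 13 mm farther back than shut.
Start: joints at [0.999, 0.527, 1.433, -0, 1.181, -0.178], TCP at [0.24, 0.577, 0.25] pointing down, gripper open.
Joint ranges: [-3.08, 3.08], [-0.75, 2.2], [0.22, 2.44], [-1.43, 4.57], [0, 2.65], [-2.85, 2.85]. Speed limits (rad/s): [2.79, 2.79, 3.14, 3.14, 3.14, 3.14].

INTERFACE

Orientations are given as a unit quaternion [x, y, z, w].
In Python, from station import manip, cams, sign_off gives the robot as it stands.
- The arm moves only by the tool carry_out, never from a script. Its argument "targets" is a list that holds one entry, the list of rows, each a list of 7 numbers: the shift along the tool's x, y, z in cm, then the turn, a rotation vector about the tool's x, y, z in degrees, then the finger opening in cm, from 0 to 8.54. A call has 1 to 12 rows; each row is the pose to reach, as a shift and turn from the pose commanded when the call began, along the tool's axes at that moment; what a row does not reach only later rows make up. A row lasts 1/12 s, in which the tool goes at most 41.7 mm and 7.16 degrees, less where a joint would pass 70% of its speed; a pose out of reach is approached as far as the arm can. A call with a gripper value outside its range is refused whole. The fingers move at their own pace and stop on an object; "force" is the grip in N (left out, the last holds). Time passes only in rows, so rows that repeat a pose let the fingers close. It gives the time, the measured TCP pose, the force, the opening and the grip force at its end, in the units of the state.
- manip.sense(): the state, without advancing time (a new reading comes with each control period).
- cams.snapshot(name): name is "scene" or "side" or "wrist"; returns the picture (420x560x3 uint8, red, green, blue); there is no depth.
- cams.camera_info(name): a dict with "K" (3x3 intrinsics, pixels), "T" (4x4, takes a point from camera to world coordinates). Camera axes: x right, y down, z forward; pixel columns grow to the right and rows downward; lengths in m; the calibration is good to about 2 mm. A picture is of the moment at which its call begins: read the wrist's pose just before it. camera_info takes no time and is no camera call; for the wrist camera it gives the pose at the moment of the call.
- sign_off(): hands the job in; it is judged then, once.
The state is a dict: "t": time; "q": joint angles; "qd": joint speeds; "tau": joint torques, N m; "tcp_pos": TCP position; "tool_rot": TCP orientation; "force": force on the tool from outside, world axes, zero at the start; "ft_torque": the same for the moment, N m; "finger_gap": opening from 0.0 (shut) to 1.0 (fully open); "gripper_force": force on a finger pad.
Only numpy, scipy, OpenCV 4.12 (cv2) and the standard library are available. Lean on these libraries where they do the work, as an engineer would, in place of code of your own. Each camera call takes 0.05 s, during which the arm holds its last target. There are 200 camera calls.

TASK

Pack the order of bolt tubes: push every tube's cap fully home, and stand all the tubes upright on the floor of the wooden crate. Then lower the cover plate over the crate's two pins until it lies flush on the rim, let go, and leave the rest of the stock on the bench where it is.

Things in the scene. Friction and masses are not known exactly. Their poses are not given: they have to be found in the camera images.
- tube_a: a round telescoping bolt tube: clear body with brass bolts inside, black foot 50 mm across and 12 mm high, black push-on cap 50 mm across and 55 mm long. 92 mm tall with the cap home (cap from 37 to 92 mm), plus the cap's joint value when raised. About 0.34 kg, safe to lift by the cap. Origin: centre of the underside; z up along the tube. May be absent
- tube_a_cap (a joint): of tube_a: its cap's position on the slide (m): 0 = fully home, larger = standing that much higher, at most 0.030. The cap slides along the tube's own axis and is held by a detent-like drag of about 8 N, so it stays where left; press on its flat top
- tube_b: a round telescoping bolt tube: clear body with brass bolts inside, black foot 50 mm across and 12 mm high, black push-on cap 50 mm across and 55 mm long. 92 mm tall with the cap home (cap from 37 to 92 mm), plus the cap's joint value when raised. About 0.34 kg, safe to lift by the cap. Origin: centre of the underside; z up along the tube. May be absent
- tube_b_cap (a joint): of tube_b: its cap's position on the slide (m): 0 = fully home, larger = standing that much higher, at most 0.030. The cap slides along the tube's own axis and is held by a detent-like drag of about 8 N, so it stays where left; press on its flat top
- tube_c: a square telescoping bolt tube: clear body with brass bolts inside, black foot 46 x 46 mm and 12 mm high, black push-on cap 46 x 46 mm and 55 mm long, sides along its x and y axes. 92 mm tall with the cap home (cap from 37 to 92 mm), plus the cap's joint value when raised. About 0.34 kg, safe to lift by the cap. Origin: centre of the underside; z up along the tube. May be absent
- tube_c_cap (a joint): of tube_c: its cap's position on the slide (m): 0 = fully home, larger = standing that much higher, at most 0.030. The cap slides along the tube's own axis and is held by a detent-like drag of about 8 N, so it stays where left; press on its flat top
- tube_d: a square telescoping bolt tube: clear body with brass bolts inside, black foot 46 x 46 mm and 12 mm high, black push-on cap 46 x 46 mm and 55 mm long, sides along its x and y axes. 92 mm tall with the cap home (cap from 37 to 92 mm), plus the cap's joint value when raised. About 0.34 kg, safe to lift by the cap. Origin: centre of the underside; z up along the tube. May be absent
- tube_d_cap (a joint): of tube_d: its cap's position on the slide (m): 0 = fully home, larger = standing that much higher, at most 0.030. The cap slides along the tube's own axis and is held by a detent-like drag of about 8 N, so it stays where left; press on its flat top
- crate_rim (a point): middle of the crate's mouth, level with its flat rim, 110 mm above the crate's underside; axes as the crate's
- cover: the crate's loose aluminium cover plate, 150 (x) x 350 (y) x 10 mm, 0.5 kg, lying on the bench, with two 19 mm through holes at y = +155 and -155 mm (x = 0) for the crate's pins. In the middle of its top a dark wooden grip bar 22 mm wide (x), 90 mm long (y), from 10 to 50 mm above the underside. Origin: centre of the underside, z up. Same either way round
- bolt: bystander: big steel bolt lying down, about 108 mm long, head 40 mm; origin under its middle
- nut: bystander: big brass collar, 56 mm across and 24 mm high; origin: centre of the underside
- wrench: bystander: steel wrench 200 mm long; origin near its middle
- tape: bystander: core ring of a tape roll, 100 mm across, 45 mm high; origin: centre of the underside
- crate: the fixed open plywood crate, outer 130 (x) x 350 (y) x 110 mm high. The space inside is 120 (x) x 270 (y) mm over a floor 8 mm thick, centred; solid wooden end blocks 40 mm thick close it at both y ends, and on each, at y = +155 and -155 mm (x = 0), stands a steel locating pin 16 mm thick that rises 25 mm above the rim, tapering to 7 mm over its top 10 mm. Origin: centre of the underside, z up
Things that resemble listed ones, but are neither listed nor needed, are in the scene too. Leave any green, orange or red look-alike of the tube_b alone.

How it is judged:
On the way:
1. every tube stands in the crate with its cap home, the cover not yet over it (value of joint each of tube_a_cap, tube_b_cap, tube_c_cap, tube_d_cap below 0.003 m and x of tube_a in the frame of crate between -0.045 and 0.045 m and y of tube_a in the frame of crate between -0.12 and 0.12 m and z of each of tube_a, tube_b, tube_c, tube_d in the frame of crate below 0.013 m and angle between each of tube_a, tube_b, tube_c, tube_d's own z axis and vertical below 0.15 rad and x of tube_b in the frame of crate between -0.045 and 0.045 m and y of tube_b in the frame of crate between -0.12 and 0.12 m and x of tube_c in the frame of crate between -0.045 and 0.045 m and y of tube_c in the frame of crate between -0.12 and 0.12 m and x of tube_d in the frame of crate between -0.045 and 0.045 m and y of tube_d in the frame of crate between -0.12 and 0.12 m and horizontal distance between cover and crate_rim above 0.05 m), for 0.2 s.
At the end, for the whole second after the job is handed in: every tube present stands upright (within 0.15 rad) on the crate's floor, its cap within 3 mm of home; the cover lies flush on the rim (within 3 mm, level within 0.03 rad) with both pins through its holes; all at rest and released (value of joint each of tube_a_cap, tube_b_cap, tube_c_cap, tube_d_cap below 0.003 m and x of tube_a in the frame of crate between -0.045 and 0.045 m and y of tube_a in the frame of crate between -0.12 and 0.12 m and z of each of tube_a, tube_b, tube_c, tube_d in the frame of crate below 0.013 m and angle between each of tube_a, tube_b, tube_c, tube_d's own z axis and vertical below 0.15 rad and x of tube_b in the frame of crate between -0.045 and 0.045 m and y of tube_b in the frame of crate between -0.12 and 0.12 m and x of tube_c in the frame of crate between -0.045 and 0.045 m and y of tube_c in the frame of crate between -0.12 and 0.12 m and x of tube_d in the frame of crate between -0.045 and 0.045 m and y of tube_d in the frame of crate between -0.12 and 0.12 m and z of cover in the frame of crate_rim between -0.004 and 0.003 m and horizontal distance between cover and crate_rim below 0.005 m and angle between the y axis of cover and the y axis of crate, either way round below 0.04 rad and angle between cover's own z axis and vertical below 0.03 rad and linear speed of each of tube_a, tube_b, tube_c, tube_d, cover below 0.02 m/s); the robot touches nothing.
It fails at once if a bystander (bolt, collar, wrench, tape core) is moved more than 30 mm (distance of any of bolt, nut, wrench, tape from where it was at the start of the episode above 0.03 m).
Of tube_a, tube_b, tube_c, tube_d only 3 to 4 are there at a start; the rules pass over those that are not, and their reading is None.
At some moment in a run one of tube_a, tube_b, tube_c, tube_d, cover may be knocked a few centimetres aside while the robot is not near it.
It also fails if it takes over 210 s, if anything falls off the work surface, if the arm or the gripper's body presses on something with over 40 N, if the wrist force passes 120 N, or if a joint passes its speed limit or range.

## Working session

There is one attempt and no reset: what is moved stays moved. The work goes in short steps, Python scripts to look and compute and a tool call to move; the robot and the scene stay as the last step left them, time stands still between calls to the robot, and variables do not carry over. Pictures are saved under pics/ and viewed, at most 14 in all, crops included, and the job is handed in when it is done.

Besides the shell and the picture viewer there is one more tool, called after "Emit:" by a JSON object that holds its "method" and its "body", one argument or row to a line. carry_out: Moves the arm, as the interface text tells. Its arguments: {"type":"object","properties":{"targets":{"type":"array"},"force":{"type":"number"}},"required":["targets"]}

```bash
ls; mkdir -p pics
python3 - <<'E'
from station import manip,cams
import cv2,numpy as np
for n in ["scene","side","wrist"]:
    im=cams.snapshot(n); cv2.imwrite(f"pics/{n}0.png",cv2.cvtColor(im,cv2.COLOR_RGB2BGR))
    c=cams.camera_info(n); print(n,np.round(c["K"],1).tolist(),np.round(c["T"],3).tolist())
print(manip.sense())
E
```

```text
pics
scene [[407.9, 0.0, 287.2], [0.0, 407.9, 215.9], [0.0, 0.0, 1.0]] [[-0.363, 0.626, -0.69, 1.286], [0.932, 0.252, -0.261, 0.288], [0.011, -0.738, -0.675, 0.832], [0.0, 0.0, 0.0, 1.0]]
side [[527.4, 0.0, 271.5], [0.0, 527.4, 214.9], [0.0, 0.0, 1.0]] [[0.753, -0.461, 0.469, -0.14], [-0.658, -0.534, 0.531, -0.748], [0.005, -0.708, -0.706, 1.075], [0.0, 0.0, 0.0, 1.0]]
wrist [[331.6, 0.0, 283.8], [0.0, 331.6, 205.0], [0.0, 0.0, 1.0]] [[0.382, 0.888, 0.256, 0.174], [0.924, -0.367, -0.108, 0.604], [-0.001, 0.278, -0.961, 0.373], [0.0, 0.0, 0.0, 1.0]]
{'t': 0.15, 'q': array([ 9.98487441e-01,  5.28250690e-01,  1.43360156e+00, -1.28349093e-06,
        1.18139270e+00, -1.78502919e-01]), 'qd': array([ 6.79147377e-04, -3.94748301e-03, -4.61304828e-03,  1.77047627e-05,
        1.51733889e-03, -1.19907684e-03]), 'tau': array([ 5.64899838e-04, -4.42744446e+01, -1.78276688e+01, -2.64246210e-04,
        5.61464840e-03,  1.28762562e-05]), 'tcp_pos': array([0.23950989, 0.57673384, 0.24956162]), 'tool_rot': array([ 1.95632794e-01,  9.80676872e-01, -7.68832675e-04, -3.02355529e-04]), 'force': array([ 0.87907478, -0.24433239, -0.47756986]), 'ft_torque': array([-0.01819069,  0.02639712, -0.03013773]), 'gripper_force': 0.0, 'finger_gap': 0.9989656901308261}
```

View pics/scene0.png

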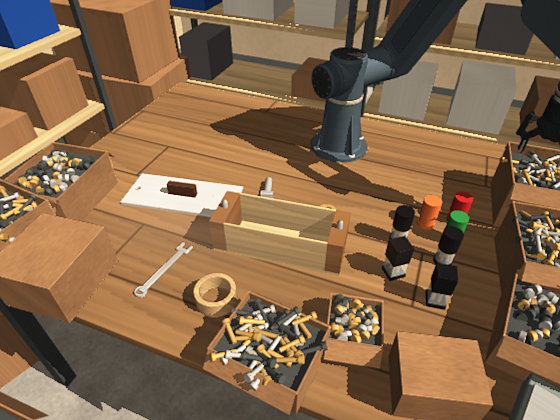

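View pics/side0.png

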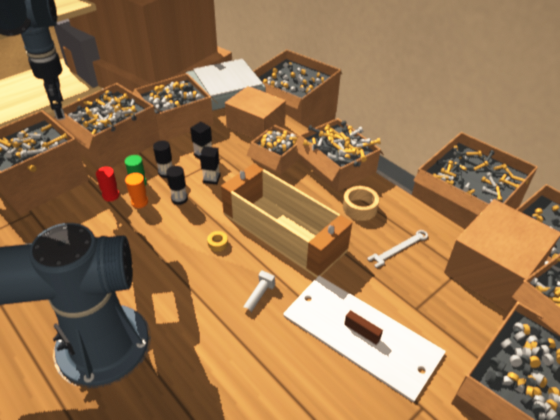

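The scene shows four black-capped tubes at (403,217), (399,250), (451,240) and (443,278). The look-alikes are orange (430,211), red (461,205) and green (459,222). The crate is at about (280,230) and the cover at (182,190). Next I'll enlarge the tube area and the crate/cover in both views.

Run:
```python
import cv2,numpy as np
s=cv2.imread("pics/side0.png"); c=cv2.imread("pics/scene0.png")
f=lambda im,x,y,w,h,k:cv2.resize(im[y:y+h,x:x+w],None,fx=k,fy=k,interpolation=cv2.INTER_CUBIC)
a=f(s,90,110,160,120,5)
b=f(c,370,190,120,120,5)
cv2.imwrite("pics/c1.png",a);cv2.imwrite("pics/c2.png",b)
cv2.imwrite("pics/c3.png",f(s,210,150,240,250,2.4))
```

```text
(no output)
```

View pics/c1.png

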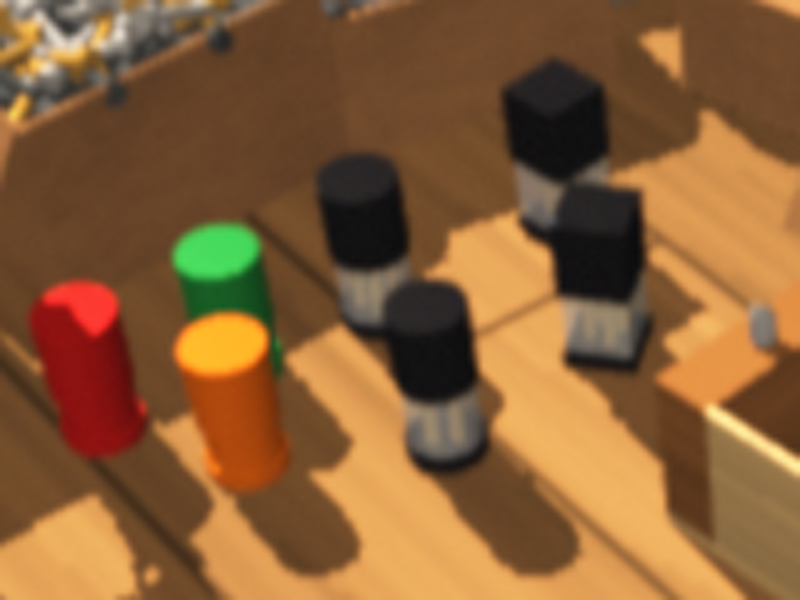

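View pics/c2.png

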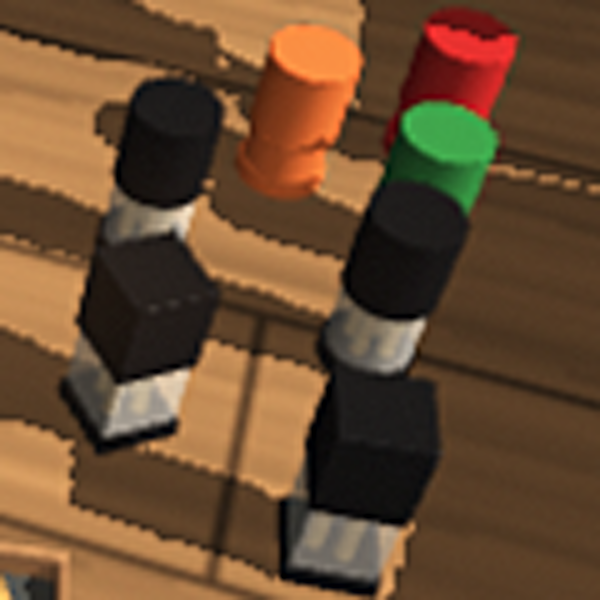

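View pics/c3.png

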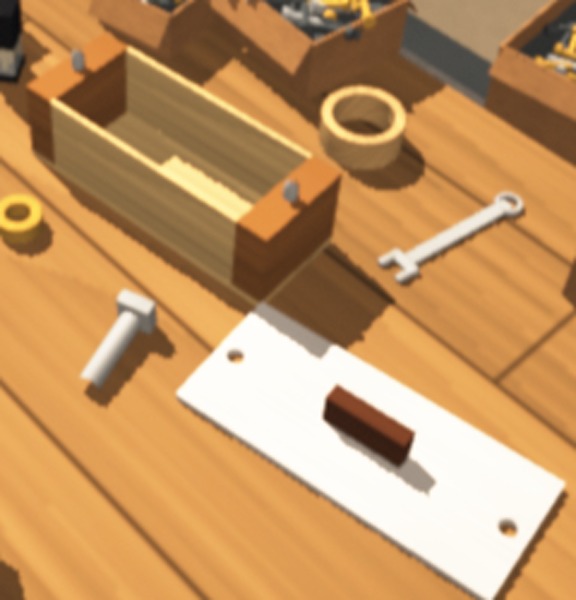

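```bash
cat > h.py <<'E'
import numpy as np,cv2
from station import manip,cams
from scipy.spatial.transform import Rotation as R
def ray(n,p,c=None):
    c=c or cams.camera_info(n); K,T=np.array(c["K"]),np.array(c["T"])
    d=T[:3,:3]@np.linalg.inv(K)@[p[0],p[1],1]; return T[:3,3],d/np.linalg.norm(d)
def tri(a,b):
    (o,d),(u,e)=ray("side",a),ray("scene",b)
    s,t=np.linalg.lstsq(np.c_[d,-e],u-o,rcond=None)[0]
    return (o+s*d+u+t*e)/2,np.linalg.norm(o+s*d-u-t*e)
def onz(n,p,z,c=None):
    o,d=ray(n,p,c); return o+d*(z-o[2])/d[2]
def proj(n,X,c=None):
    c=c or cams.camera_info(n); q=np.linalg.inv(c["T"])@[*X,1]; q=np.array(c["K"])@q[:3]; return q[:2]/q[2]
def plan(dx,dy,dz,s=None):
    "world shift (m)->tool cm"
    s=s or manip.sense(); return np.round(R.from_quat(s["tool_rot"]).inv().apply([dx,dy,dz])*100,2)
def toolyaw(s=None):
    s=s or manip.sense(); m=R.from_quat(s["tool_rot"]).as_matrix(); return np.degrees(np.arctan2(m[1,1],m[0,1]))
E
python3 - <<'E'
from h import *
np.set_printoptions(precision=4,suppress=True)
S1=lambda x,y:(90+x/5,110+y/5)
C=lambda x,y:(370+x/5,190+y/5)
S3=lambda x,y:(210+x/2.4,150+y/2.4)
side={"R1":S1(359,178),"R2":S1(427,307),"S1":S1(555,92),"S2":S1(602,205)}
sc={"RL":C(175,107),"RR":C(420,212),"SL":C(163,273),"SR":C(383,412)}
for a in side:
  for b in sc:
    if a[0]==b[0]: print(a,b,*tri(side[a],sc[b]))
for p in [(503,97),(553,62),(605,97),(560,122)]: print("S1c",onz("side",S1(*p),.1))
for p in [(573,183),(642,193),(633,228),(560,217)]: print("S2c",onz("side",S1(*p),.1))
for p in [(178,237),(218,293),(150,310),(108,250)]: print("SLc",onz("scene",C(*p),.1))
for p in [(330,372),(435,380),(440,448),(325,445)]: print("SRc",onz("scene",C(*p),.1))
print("pins",onz("side",S3(78,50),.135),onz("side",S3(290,183),.135))
print("holes",onz("side",S3(235,355),.01),onz("side",S3(508,527),.01))
print("pins scene",onz("scene",(341,222),.135),onz("scene",(224,201),.135),"toolyaw",toolyaw())
print("cratec",[onz("side",S3(*p),.11)[:2] for p in [(28,88),(127,42),(340,178),(238,240)]])
print("nut",onz("side",S3(20,212),.024),"boltends",onz("side",S3(138,305),.02),onz("side",S3(90,380),.01),"tape",onz("side",S3(363,112),.045))
print("bystanders R,O,G",[onz("side",S1(*p),.09)[:2] for p in[(80,310),(222,345),(217,250)]])
E
```

```text
R1 RL [0.4251 0.3168 0.1514] 0.06780121606783285
R1 RR [0.4476 0.42   0.1074] 0.005927596708696719
R2 RL [0.4117 0.2922 0.1071] 0.0034858185359316605
R2 RR [0.4356 0.3953 0.062 ] 0.08493041294433559
S1 SL [0.5568 0.3251 0.1513] 0.0496421149226211
S1 SR [0.5884 0.4153 0.1063] 0.00492079773543606
S2 SL [0.5412 0.3047 0.1082] 0.008660805779436443
S2 SR [0.5738 0.3962 0.0608] 0.0693701581247224
S1c [0.5655 0.4363 0.1   ]
S1c [0.6111 0.4466 0.1   ]
S1c [0.6137 0.3948 0.1   ]
S1c [0.5771 0.3918 0.1   ]
S2c [0.547  0.3367 0.1   ]
S2c [0.5725 0.3019 0.1   ]
S2c [0.5483 0.2785 0.1   ]
S2c [0.5218 0.3151 0.1   ]
SLc [0.5004 0.3111 0.1   ]
SLc [0.532  0.3357 0.1   ]
SLc [0.5559 0.3065 0.1   ]
SLc [0.5228 0.2799 0.1   ]
SRc [0.564  0.3927 0.1   ]
SRc [0.5506 0.4395 0.1   ]
SRc [0.5922 0.4447 0.1   ]
SRc [0.61   0.3955 0.1   ]
pins [0.5372 0.1414 0.135 ] [ 0.5695 -0.1664  0.135 ]
holes [ 0.4445 -0.2243  0.01  ] [ 0.5001 -0.5294  0.01  ]
pins scene [0.5439 0.1509 0.135 ] [ 0.5812 -0.1572  0.135 ] toolyaw 67.4366217511106
cratec [array([0.4699, 0.1501]), array([0.6085, 0.1385]), array([ 0.6339, -0.1805]), array([ 0.491 , -0.1726])]
nut [0.3906 0.0694 0.024 ] boltends [ 0.4064 -0.1155  0.02  ] [ 0.312  -0.1505  0.01  ] tape [ 0.7881 -0.0853  0.045 ]
bystanders R,O,G [array([0.2693, 0.4361]), array([0.3151, 0.3561]), array([0.3571, 0.4325])]
```

Run:
```python
from h import *
print(plan(.48-.2395,.36-.5767,.05))
```

```text
[-30.52 -10.79  -4.99]
```

Emit:
{"method": "carry_out", "body": {
  "targets": [
    [[-30.5, -10.8, -5, 0, 0, -29, 8.5], [-30.5, -10.8, -5, 0, 0, -29, 8.5], [-30.5, -10.8, -5, 0, 0, -29, 8.5], [-30.5, -10.8, -5, 0, 0, -29, 8.5], [-30.5, -10.8, -5, 0, 0, -29, 8.5], [-30.5, -10.8, -5, 0, 0, -29, 8.5], [-30.5, -10.8, -5, 0, 0, -29, 8.5], [-30.5, -10.8, -5, 0, 0, -29, 8.5], [-30.5, -10.8, -5, 0, 0, -29, 8.5], [-30.5, -10.8, -5, 0, 0, -29, 8.5], [-30.5, -10.8, -5, 0, 0, -29, 8.5], [-30.5, -10.8, -5, 0, 0, -29, 8.5]]
  ]
}}

```text
t: 1.15
tcp_pos: [0.4785, 0.3611, 0.2997]
tool_rot: [-0.057, 0.998, -0.0, -0.001]
force: [-0.2, -0.2, -0.6]
finger_gap: 0.994
gripper_force: 0.0
```

```bash
cat >> h.py <<'E'
import json
def shot(n,name,k=1,roi=None):
    c=cams.camera_info(n); im=cams.snapshot(n)[:,:,::-1]
    cv2.imwrite(f"pics/{name}.png",im); json.dump({a:np.array(c[a]).tolist() for a in "KT"},open(f"pics/{name}.json","w")); return im
def info(name): return {a:np.array(b) for a,b in json.load(open(f"pics/{name}.json")).items()}
def st():
    s=manip.sense(); print("t",round(s["t"],2),"tcp",np.round(s["tcp_pos"],4),"hd",round(toolyaw(s),1),"F",np.round(s["force"],1),"gap",round(s["finger_gap"]*85.4,1),"gf",round(s["gripper_force"],1),"q",np.round(s["q"],2),"tilt",np.round(R.from_quat(s["tool_rot"]).as_matrix()[2],3)); return s
E
python3 - <<'E'
from h import *
st(); im=shot("wrist","w1"); cv2.imwrite("pics/w1b.png",cv2.resize(im,None,fx=1.42,fy=1.42,interpolation=cv2.INTER_CUBIC))
E
```

```text
t 1.15 tcp [0.4785 0.3611 0.2997] hd 96.5 F [-0.2 -0.2 -0.6] gap 84.9 gf 0.0 q [ 0.46  0.44  1.44  0.    1.26 -1.22] tilt [ 0.002 -0.    -1.   ]
```

View pics/w1b.png

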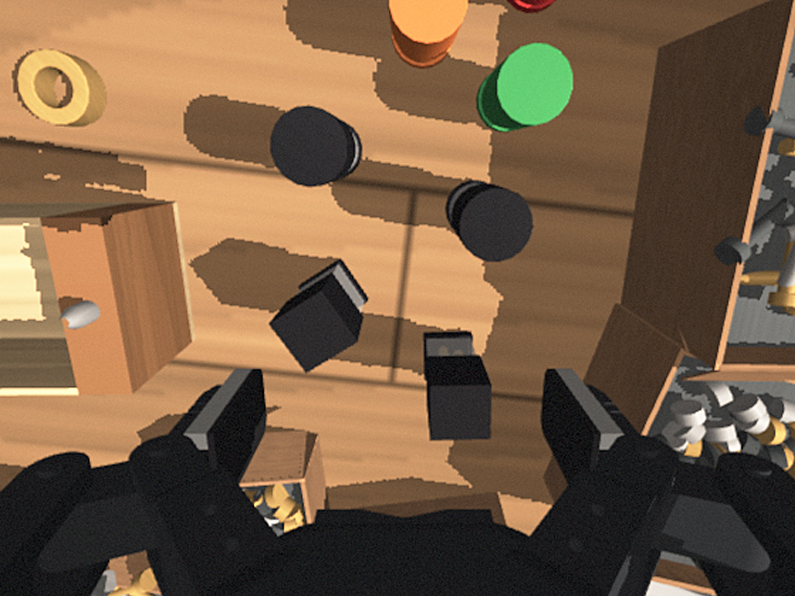

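Wrist view at 1.42x: round caps are at (312,147) and (494,222), square caps at about (316,323) and (459,404). Green (535,84), orange (427,15) and red are clearly separate.

Run:
```python
from h import *
np.set_printoptions(precision=4,suppress=True)
c=info("w1"); P=lambda x,y,z:onz("wrist",(x/1.42,y/1.42),z,c)
for z in (.1,.107,.115):
  print(z,"R2",P(312,147,z)[:2],"dia",np.linalg.norm(P(271,147,z)-P(353,147,z)),"R1",P(494,222,z)[:2],np.linalg.norm(P(457,222,z)-P(532,222,z)))
  for n,q in {"S2":[(270,322),(325,276),(361,322),(306,371)],"S1":[(427,370),(489,368),(491,438),(430,439)]}.items():
    w=np.array([P(*p,z) for p in q]); e=np.roll(w,-1,0)-w
    print(n,w.mean(0)[:2],np.linalg.norm(e,axis=1),np.degrees(np.arctan2(e[:,1],e[:,0]))%90)
print("pin",P(72,314,.135), "rim corners",P(43,218,.11),P(103,213,.11),P(133,392,.0))
print(plan(.4115-.4785,.292-.3611,.20-.30))
```

```text
0.1 R2 [0.41   0.2933] dia 0.053863533426041964 R1 [0.4449 0.4203] 0.05143443468747252
S2 [0.5327 0.3033] [0.0541 0.0424 0.0576 0.0458] [46.2616 42.0795 49.3019 38.1567]
S1 [0.5861 0.4173] [0.0465 0.0602 0.0479 0.0594] [ 8.6031 10.9671  7.6563  9.6657]
0.107 R2 [0.41   0.2946] dia 0.05269783875710196 R1 [0.4441 0.4189] 0.05032130967502873
S2 [0.53   0.3044] [0.0529 0.0415 0.0563 0.0448] [46.2616 42.0795 49.3019 38.1567]
S1 [0.5823 0.4159] [0.0455 0.0589 0.0469 0.0581] [ 8.6031 10.9671  7.6563  9.6657]
0.115 R2 [0.41   0.2961] dia 0.05136561627831337 R1 [0.4432 0.4172] 0.04904916680366435
S2 [0.527  0.3056] [0.0516 0.0405 0.0549 0.0437] [46.2616 42.0795 49.3019 38.1567]
S1 [0.5779 0.4143] [0.0443 0.0574 0.0457 0.0566] [ 8.6031 10.9671  7.6563  9.6657]
pin [0.5308 0.1521 0.135 ] rim corners [0.4754 0.1208 0.11  ] [0.4675 0.1605 0.11  ] [0.6645 0.1118 0.    ]
[ 7.43 -6.1  10.01]
```

Emit:
{"method": "carry_out", "body": {
  "targets": [
    [[7.5, -5.95, 10, 0, 0, 0, 8.5], [7.5, -5.95, 10, 0, 0, 0, 8.5], [7.5, -5.95, 10, 0, 0, 0, 8.5], [7.5, -5.95, 10, 0, 0, 0, 8.5], [7.5, -5.95, 13, 0, 0, 0, 8.5], [7.5, -5.95, 16, 0, 0, 0, 8.5], [7.5, -5.95, 19, 0, 0, 0, 8.5], [7.5, -5.95, 20.7, 0, 0, 0, 8.5], [7.5, -5.95, 20.7, 0, 0, 0, 8.5]]
  ]
}}

```text
t: 1.95
tcp_pos: [0.4087, 0.2929, 0.0901]
tool_rot: [-0.057, 0.998, -0.001, -0.004]
force: [-0.5, 0.3, -0.4]
finger_gap: 0.994
gripper_force: 0.0
```

Emit:
{"method": "carry_out", "body": {
  "targets": [
    [[0, 0, 0, 0, 0, 0, 4], [0, 0, 0, 0, 0, 0, 4], [0, 0, 0, 0, 0, 0, 4], [0, 0, 0, 0, 0, 0, 4], [0, 0, 0, 0, 0, 0, 4], [0, 0, 0, 0, 0, 0, 4], [0, 0, 0, 0, 0, 0, 4], [0, 0, 0, 0, 0, 0, 4]]
  ],
  "force": 60
}}

```text
t: 2.62
tcp_pos: [0.4129, 0.2934, 0.0948]
tool_rot: [-0.056, 0.998, 0.001, 0.001]
force: [-1.7, 0.6, 7.1]
finger_gap: 0.567
gripper_force: 62.0
```

Emit:
{"method": "carry_out", "body": {
  "targets": [
    [[0, 0, 0.3, 0, 0, 0, 4], [0, 0, 0.6, 0, 0, 0, 4], [0, 0, 0.9, 0, 0, 0, 4], [0, 0, 1.0, 0, 0, 0, 4], [0, 0, 1.0, 0, 0, 0, 4]]
  ]
}}

```text
t: 3.03
tcp_pos: [0.4129, 0.2934, 0.0845]
tool_rot: [-0.056, 0.998, 0.001, 0.001]
force: [-0.8, 0.6, 3.8]
finger_gap: 0.572
gripper_force: 62.1
```

Emit:
{"method": "carry_out", "body": {
  "targets": [
    [[0, 0, 0.2, 0, 0, 0, 4], [0, 0, 0.4, 0, 0, 0, 4], [0, 0, 0.5, 0, 0, 0, 4], [0, 0, 0.5, 0, 0, 0, 4]]
  ]
}}

```text
t: 3.37
tcp_pos: [0.4129, 0.2934, 0.0795]
tool_rot: [-0.056, 0.998, 0.001, 0.001]
force: [-0.9, 0.6, 5.1]
finger_gap: 0.571
gripper_force: 62.1
```

Emit:
{"method": "carry_out", "body": {
  "targets": [
    [[0, 0, 0.2, 0, 0, 0, 4], [0, 0, 0.4, 0, 0, 0, 4], [0, 0, 0.4, 0, 0, 0, 4]]
  ]
}}

```text
t: 3.62
tcp_pos: [0.413, 0.2934, 0.0767]
tool_rot: [-0.056, 0.998, 0.001, 0.002]
force: [-1.8, -1.1, 15.9]
finger_gap: 0.571
gripper_force: 63.1
```

Emit:
{"method": "carry_out", "body": {
  "targets": [
    [[0, 0, 0.2, 0, 0, 0, 4], [0, 0, 0.2, 0, 0, 0, 4], [0, 0, 0.2, 0, 0, 0, 4]]
  ]
}}

```text
t: 3.87
tcp_pos: [0.4131, 0.2933, 0.0765]
tool_rot: [-0.056, 0.998, 0.001, 0.002]
force: [-4.3, -2.7, 30.7]
finger_gap: 0.571
gripper_force: 64.8
```

Emit:
{"method": "carry_out", "body": {
  "targets": [
    [[0, 0, -3, 0, 0, 0, 4], [0, 0, -7, 0, 0, 0, 4], [0, 0, -11, 0, 0, 0, 4], [0, 0, -15, 0, 0, 0, 4], [0, 0, -19, 0, 0, 0, 4], [-0.5, -2, -22.5, 0, 0, 0, 4], [-1, -5.5, -22.5, 0, 0, 0, 4], [-2, -9.5, -22.5, 0, 0, 0, 4], [-2.5, -13.5, -22.5, 0, 0, 0, 4], [-3, -17.5, -22.5, 0, 0, 0, 4], [-4, -21.5, -22.5, 0, 0, 0, 4], [-4.5, -25.5, -22.5, 0, 0, 0, 4]]
  ]
}}

```text
t: 4.87
tcp_pos: [0.4855, 0.0426, 0.2973]
tool_rot: [-0.056, 0.998, -0.0, 0.0]
force: [0.8, 0.7, -2.5]
finger_gap: 0.57
gripper_force: 64.8
```

Emit:
{"method": "carry_out", "body": {
  "targets": [
    [[-0.8, -4.6, 0, 0, 0, 0, 4], [-0.8, -4.6, 0, 0, 0, 0, 4], [-0.8, -4.6, 0, 0, 0, 0, 4], [-0.8, -4.6, 0, 0, 0, 0, 4]]
  ]
}}

```text
t: 5.2
tcp_pos: [0.4975, -0.0002, 0.2968]
tool_rot: [-0.055, 0.998, 0.001, -0.001]
force: [0.4, 0.4, -3.1]
finger_gap: 0.571
gripper_force: 64.6
```

Run:
```python
from h import *
st(); im=shot("wrist","w2"); cv2.imwrite("pics/w2b.png",cv2.resize(im,None,fx=1.42,fy=1.42,interpolation=cv2.INTER_CUBIC))
```

```text
t 5.2 tcp [ 4.975e-01 -2.000e-04  2.968e-01] hd 96.3 F [ 0.4  0.4 -3.1] gap 48.8 gf 64.6 q [-0.23  0.3   1.69  0.    1.16 -1.91] tilt [ 0.002  0.002 -1.   ]
```

View pics/w2b.png

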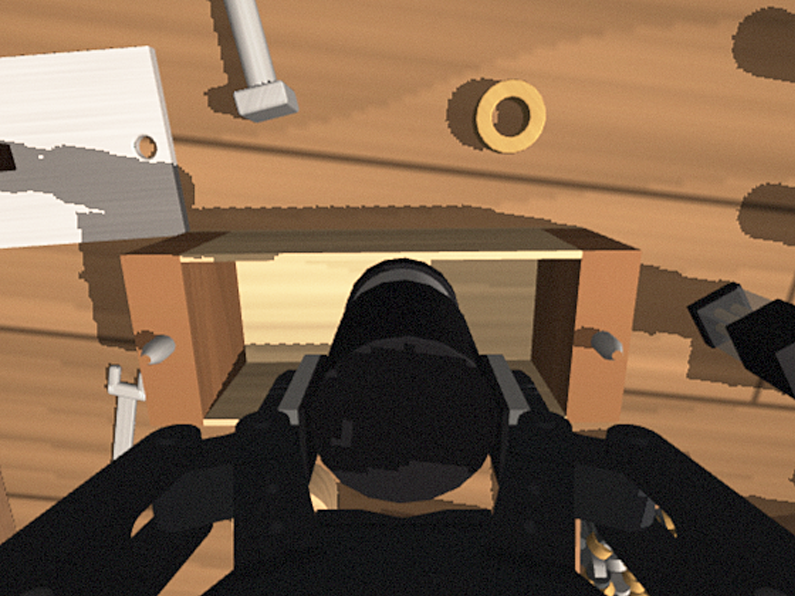

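The crate is clear in the wrist view: left pin tip (147,352) with base (168,345), right pin tip (618,347) with base (597,340), near rim corners (121,254) and (641,251).

Run:
```python
from h import *
np.set_printoptions(precision=4,suppress=True)
c=info("w2"); P=lambda x,y,z:onz("wrist",(x/1.42,y/1.42),z,c)[:2]
def rep(n,a,b,off):
    m=(a+b)/2; d=b-a; y=d/np.linalg.norm(d); print(n,"mid",m,"len",np.linalg.norm(d),"yaw",np.degrees(np.arctan2(-d[0],d[1])),"ctr",m+off*np.array([y[1],-y[0]]))
rep("tip",P(146,352,.135),P(619,347,.135),0)
rep("base",P(168,345,.11),P(597,340,.11),0)
rep("rim",P(121,254,.11),P(641,251,.11),.065)
rep("inner",P(181,256,.11),P(582,252,.11),.065)
```

```text
tip mid [ 0.5502 -0.0074] len 0.30951010836681225 yaw 7.023371292405498 ctr [ 0.5502 -0.0074]
base mid [ 0.5556 -0.0078] len 0.3039558912442975 yaw 7.08877378183635 ctr [ 0.5556 -0.0078]
rim mid [ 0.4912 -0.0152] len 0.3485875804903249 yaw 6.726548153733482 ctr [ 0.5558 -0.0076]
inner mid [ 0.4922 -0.0148] len 0.26907953825098757 yaw 6.97169918171034 ctr [ 0.5568 -0.0069]
```

Emit:
{"method": "carry_out", "body": {
  "targets": [
    [[-3, -9.4, 0, 0, 0, -0.7, 4], [-3, -9.4, 0, 0, 0, -0.7, 4], [-3, -9.4, 0, 0, 0, -0.7, 4], [-3, -9.4, 3, 0, 0, -0.7, 4], [-3, -9.4, 6.5, 0, 0, -0.7, 4], [-3, -9.4, 8, 0, 0, -0.7, 4], [-3, -9.4, 8, 0, 0, -0.7, 4]]
  ]
}}

```text
t: 5.83
tcp_pos: [0.5354, -0.0873, 0.2133]
tool_rot: [-0.063, 0.998, 0.002, -0.005]
force: [-0.4, 0.8, -3.9]
finger_gap: 0.569
gripper_force: 65.1
```

Run:
```python
from h import *
st(); im=shot("side","s2"); im2=shot("scene","c2s")
a=cv2.resize(im[140:290,200:390],None,fx=4.2,fy=4.2)[:, :400*2]
cv2.imwrite("pics/s2b.png",np.hstack([cv2.resize(im[130:270,210:360],(400,373)),cv2.resize(im2[170:290,190:360],(400,373*1))]))
```

```text
t 5.83 tcp [ 0.5354 -0.0873  0.2133] hd 97.2 F [-0.4  0.8 -3.9] gap 48.6 gf 65.1 q [-0.37  0.47  1.67  0.    1.01 -2.07] tilt [ 0.009  0.006 -1.   ]
```

View pics/s2b.png

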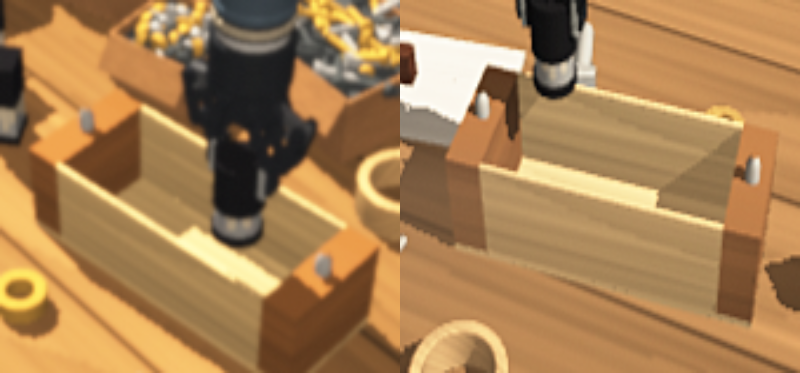

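Emit:
{"method": "carry_out", "body": {
  "targets": [
    [[0, 0, 2, 0, 0, 0, 4], [0, 0, 4, 0, 0, 0, 4], [0, 0, 6, 0, 0, 0, 4], [0, 0, 8, 0, 0, 0, 4], [0, 0, 10, 0, 0, 0, 4], [0, 0, 11.3, 0, 0, 0, 4], [0, 0, 11.3, 0, 0, 0, 4]]
  ]
}}

```text
t: 6.52
tcp_pos: [0.539, -0.0896, 0.1038]
tool_rot: [-0.063, 0.998, 0.0, -0.001]
force: [-0.9, 0.6, -2.8]
finger_gap: 0.571
gripper_force: 65.1
```

Emit:
{"method": "carry_out", "body": {
  "targets": [
    [[0, 0, 0.5, 0, 0, 0, 4], [0, 0, 1.0, 0, 0, 0, 4], [0, 0, 1.4, 0, 0, 0, 4], [0, 0, 1.6, 0, 0, 0, 4], [0, 0, 1.6, 0, 0, 0, 4]]
  ]
}}

```text
t: 6.93
tcp_pos: [0.539, -0.0903, 0.0884]
tool_rot: [-0.062, 0.998, -0.0, 0.0]
force: [0.0, -0.6, -4.0]
finger_gap: 0.569
gripper_force: 65.1
```

Emit:
{"method": "carry_out", "body": {
  "targets": [
    [[0, 0, 0.3, 0, 0, 0, 4], [0, 0, 0.5, 0, 0, 0, 4], [0, 0, 0.6, 0, 0, 0, 4], [0, 0, 0.6, 0, 0, 0, 4]]
  ]
}}

```text
t: 7.27
tcp_pos: [0.5396, -0.0907, 0.0848]
tool_rot: [-0.062, 0.998, -0.0, 0.001]
force: [-2.1, 0.1, 13.3]
finger_gap: 0.567
gripper_force: 67.1
```

Emit:
{"method": "carry_out", "body": {
  "targets": [
    [[0, 0, -0.1, 0, 0, 0, 6.5], [0, 0, -0.1, 0, 0, 0, 6.5], [0, 0, -0.1, 0, 0, 0, 6.5], [0, 0, -0.1, 0, 0, 0, 6.5], [0, 0, -3, 0, 0, 0, 6.5], [0, 0, -7, 0, 0, 0, 6.5], [0, 0, -11, 0, 0, 0, 6.5], [0, 0, -15, 0, 0, 0, 8.5], [0, 0, -19, 0, 0, 0, 8.5], [0, 0, -21, 0, 0, 0, 8.5]]
  ]
}}

```text
t: 8.1
tcp_pos: [0.5407, -0.091, 0.2973]
tool_rot: [-0.062, 0.998, -0.002, 0.004]
force: [1.2, 0.2, 0.7]
finger_gap: 0.995
gripper_force: 0.0
```

Run:
```python
from h import *
s=st()
p=s["tcp_pos"]; print(plan(.478-p[0],.36-p[1],.30-p[2]))
```

```text
t 8.1 tcp [ 0.5407 -0.091   0.2973] hd 97.1 F [1.2 0.2 0.7] gap 85.0 gf 0.0 q [-0.37  0.37  1.57  0.    1.19 -2.07] tilt [-0.007 -0.004 -1.   ]
[ 0.61 45.52 -0.45]
```

Emit:
{"method": "carry_out", "body": {
  "targets": [
    [[0.6, 45.5, -0.3, 0, 0, 0, 8.5], [0.6, 45.5, -0.3, 0, 0, 0, 8.5], [0.6, 45.5, -0.3, 0, 0, 0, 8.5], [0.6, 45.5, -0.3, 0, 0, 0, 8.5], [0.6, 45.5, -0.3, 0, 0, 0, 8.5], [0.6, 45.5, -0.3, 0, 0, 0, 8.5], [0.6, 45.5, -0.3, 0, 0, 0, 8.5], [0.6, 45.5, -0.3, 0, 0, 0, 8.5], [0.6, 45.5, -0.3, 0, 0, 0, 8.5], [0.6, 45.5, -0.3, 0, 0, 0, 8.5], [0.6, 45.5, -0.3, 0, 0, 0, 8.5], [0.6, 45.5, -0.3, 0, 0, 0, 8.5]]
  ]
}}

```text
t: 9.1
tcp_pos: [0.4747, 0.3669, 0.2949]
tool_rot: [-0.065, 0.998, 0.002, 0.0]
force: [0.8, -0.1, 0.5]
finger_gap: 0.998
gripper_force: 0.0
```

Run:
```python
from h import *
np.set_printoptions(precision=4,suppress=True)
s=st(); im=shot("wrist","w3"); c=info("w3")
hsv=cv2.cvtColor(im,cv2.COLOR_BGR2HSV)
m=((hsv[:,:,2]<60)).astype(np.uint8)
# known positions reprojected, darkness check
for n,X in {"R1":(.4445,.4195,.107),"S2":(.538,.303,.107),"S1":(.5865,.4155,.107)}.items():
    print(n,proj("wrist",X,c)*1.42)
cv2.imwrite("pics/w3b.png",cv2.resize(im,None,fx=1.42,fy=1.42,interpolation=cv2.INTER_CUBIC))
d=cv2.absdiff(cv2.GaussianBlur(im,(0,0),1.5),cv2.GaussianBlur(cv2.imread("pics/w1.png"),(0,0),1.5)).max(2); print("diff frac",(d[:250]>60).mean())
```

```text
t 9.1 tcp [0.4747 0.3669 0.2949] hd 97.5 F [ 0.8 -0.1  0.5] gap 85.2 gf 0.0 q [ 0.47  0.45  1.45  0.    1.25 -1.23] tilt [-0.001  0.004 -1.   ]
R1 [485.9742 229.0711]
S2 [300.3579 337.9557]
S1 [446.3634 416.3157]
diff frac 0.11858571428571428
```

View pics/w3b.png

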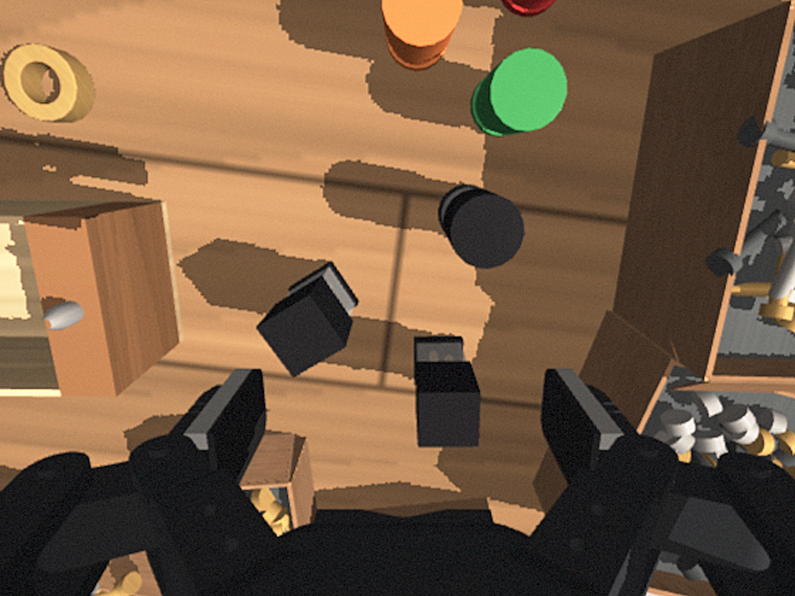

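The remaining tubes haven't moved; R1's cap is at (486,228), as predicted.

Emit:
{"method": "carry_out", "body": {
  "targets": [
    [[2.3, 5.6, 5, 0, 0, 0, 8.5], [2.3, 5.6, 9, 0, 0, 0, 8.5], [2.3, 5.6, 11, 0, 0, 0, 8.5], [2.3, 5.6, 14, 0, 0, 0, 8.5], [2.3, 5.6, 17, 0, 0, 0, 8.5], [2.3, 5.6, 19.5, 0, 0, 0, 8.5], [2.3, 5.6, 20.2, 0, 0, 0, 8.5], [2.3, 5.6, 20.2, 0, 0, 0, 8.5]]
  ]
}}

```text
t: 9.82
tcp_pos: [0.4456, 0.4111, 0.0909]
tool_rot: [-0.062, 0.998, -0.002, -0.003]
force: [0.3, 1.3, 0.2]
finger_gap: 0.996
gripper_force: 0.0
```

Emit:
{"method": "carry_out", "body": {
  "targets": [
    [[0, 0, 0, 0, 0, 0, 4], [0, 0, 0, 0, 0, 0, 4], [0, 0, 0, 0, 0, 0, 4], [0, 0, 0, 0, 0, 0, 4], [0, 0, 0, 0, 0, 0, 4], [0, 0, 0, 0, 0, 0, 4], [0, 0, 0.3, 0, 0, 0, 4], [0, 0, 0.6, 0, 0, 0, 4], [0, 0, 0.8, 0, 0, 0, 4], [0, 0, 0.8, 0, 0, 0, 4]]
  ]
}}

```text
t: 10.65
tcp_pos: [0.4481, 0.4149, 0.0875]
tool_rot: [-0.062, 0.998, 0.002, 0.002]
force: [0.4, 3.8, 5.7]
finger_gap: 0.569
gripper_force: 61.0
```

Emit:
{"method": "carry_out", "body": {
  "targets": [
    [[0, 0, 0.3, 0, 0, 0, 4], [0, 0, 0.6, 0, 0, 0, 4], [0, 0, 0.8, 0, 0, 0, 4], [0, 0, 0.8, 0, 0, 0, 4]]
  ]
}}

```text
t: 10.98
tcp_pos: [0.4481, 0.4152, 0.0795]
tool_rot: [-0.062, 0.998, 0.002, 0.003]
force: [-0.9, 4.5, 4.9]
finger_gap: 0.575
gripper_force: 61.0
```

Emit:
{"method": "carry_out", "body": {
  "targets": [
    [[0, 0, 0.2, 0, 0, 0, 4], [0, 0, 0.3, 0, 0, 0, 4], [0, 0, 0.3, 0, 0, 0, 4]]
  ]
}}

```text
t: 11.23
tcp_pos: [0.4488, 0.4155, 0.0788]
tool_rot: [-0.062, 0.998, 0.002, 0.003]
force: [-2.9, 2.7, 18.0]
finger_gap: 0.574
gripper_force: 61.0
```

Emit:
{"method": "carry_out", "body": {
  "targets": [
    [[0, 0, 0.15, 0, 0, 0, 4], [0, 0, 0.15, 0, 0, 0, 4], [0, 0, 0.15, 0, 0, 0, 4]]
  ]
}}

```text
t: 11.48
tcp_pos: [0.4491, 0.4156, 0.0787]
tool_rot: [-0.063, 0.998, 0.003, 0.004]
force: [-3.9, 2.5, 25.5]
finger_gap: 0.57
gripper_force: 60.8
```

```bash
cat >> h.py <<'E'
ctr=np.array([.5545,-.0075]); cy=np.radians(7.0); ex=np.array([np.cos(cy),np.sin(cy)]); ey=np.array([-ex[1],ex[0]])
def slot(x,y): return ctr+x*ex+y*ey
def goto(x,y,z,hd=None):
    s=st(); p=s["tcp_pos"]; print("goto shift",plan(x-p[0],y-p[1],z-p[2],s),"turn z",None if hd is None else round((toolyaw(s)-hd+90)%180-90,1))
E
python3 - <<'E'
from h import *
print(slot(-.027,.027)); goto(*slot(-.027,.027),.30,97)
E
```

```text
[0.52441078 0.01600827]
t 11.48 tcp [0.4491 0.4156 0.0787] hd 97.2 F [-3.9  2.5 25.5] gap 48.6 gf 60.8 q [ 0.56  0.74  1.6   0.    0.8  -1.13] tilt [-0.008  0.005 -1.   ]
goto shift [ -2.67 -40.49 -22.29] turn z 0.2
```

Emit:
{"method": "carry_out", "body": {
  "targets": [
    [[0, 0, -3, 0, 0, 0, 4], [0, 0, -7, 0, 0, 0, 4], [0, 0, -11, 0, 0, 0, 4], [0, 0, -15, 0, 0, 0, 4], [0, 0, -19, 0, 0, 0, 4], [-0.5, -2, -22, 0, 0, 0, 4], [-2.7, -40.5, -22.3, 0, 0, 0, 4], [-2.7, -40.5, -22.3, 0, 0, 0, 4], [-2.7, -40.5, -22.3, 0, 0, 0, 4], [-2.7, -40.5, -22.3, 0, 0, 0, 4], [-2.7, -40.5, -22.3, 0, 0, 0, 4], [-2.7, -40.5, -22.3, 0, 0, 0, 4]]
  ]
}}

```text
t: 12.48
tcp_pos: [0.4979, 0.1458, 0.2944]
tool_rot: [-0.063, 0.998, -0.0, -0.001]
force: [0.5, -0.1, -3.9]
finger_gap: 0.574
gripper_force: 63.9
```

Run:
```python
from h import *
goto(*slot(-.027,.027),.22,97)
```

```text
t 12.48 tcp [0.4979 0.1458 0.2944] hd 97.2 F [ 0.5 -0.1 -3.9] gap 49.0 gf 63.9 q [ 0.07  0.33  1.64 -0.    1.17 -1.63] tilt [ 0.002 -0.001 -1.   ]
goto shift [ -1.02 -13.21   7.45] turn z 0.2
```

Emit:
{"method": "carry_out", "body": {
  "targets": [
    [[-1, -12.3, 0, 0, 0, 0, 4], [-1, -12.3, 0, 0, 0, 0, 4], [-1, -12.3, 0, 0, 0, 0, 4], [-1, -12.3, 0, 0, 0, 0, 4], [-1, -12.3, 7.3, 0, 0, 0, 4], [-1, -12.3, 7.3, 0, 0, 0, 4], [-1, -12.3, 7.3, 0, 0, 0, 4], [-1, -12.3, 7.3, 0, 0, 0, 4]]
  ]
}}

```text
t: 13.15
tcp_pos: [0.5224, 0.0275, 0.2203]
tool_rot: [-0.062, 0.998, 0.001, -0.003]
force: [0.3, 0.3, -3.1]
finger_gap: 0.573
gripper_force: 64.0
```

Run:
```python
from h import *
goto(*slot(-.027,.027),.105,97)
```

```text
t 13.15 tcp [0.5224 0.0275 0.2203] hd 97.1 F [ 0.3  0.3 -3.1] gap 48.9 gf 64.0 q [-0.16  0.43  1.72 -0.    1.   -1.86] tilt [ 0.006  0.001 -1.   ]
goto shift [-0.13 -1.18 11.53] turn z 0.1
```

Emit:
{"method": "carry_out", "body": {
  "targets": [
    [[-0.3, -1.1, 0, 0, 0, 0, 4], [-0.3, -1.1, 2, 0, 0, 0, 4], [-0.3, -1.1, 4, 0, 0, 0, 4], [-0.3, -1.1, 6, 0, 0, 0, 4], [-0.3, -1.1, 8, 0, 0, 0, 4], [-0.3, -1.1, 10, 0, 0, 0, 4], [-0.3, -1.1, 11.5, 0, 0, 0, 4], [-0.3, -1.1, 12, 0, 0, 0, 4], [-0.3, -1.1, 12, 0, 0, 0, 4]]
  ]
}}

```text
t: 13.9
tcp_pos: [0.5301, 0.0162, 0.1023]
tool_rot: [-0.062, 0.998, -0.0, 0.001]
force: [0.4, -0.0, -2.9]
finger_gap: 0.57
gripper_force: 64.1
```

Emit:
{"method": "carry_out", "body": {
  "targets": [
    [[0, 0, 0.4, 0, 0, 0, 4], [0, 0, 0.8, 0, 0, 0, 4], [0, 0, 1.2, 0, 0, 0, 4], [0, 0, 1.5, 0, 0, 0, 4], [0, 0, 1.5, 0, 0, 0, 4]]
  ]
}}

```text
t: 14.32
tcp_pos: [0.5294, 0.0166, 0.0872]
tool_rot: [-0.062, 0.998, -0.0, 0.001]
force: [0.4, -0.5, -1.5]
finger_gap: 0.573
gripper_force: 64.0
```

Emit:
{"method": "carry_out", "body": {
  "targets": [
    [[0, 0, 0.2, 0, 0, 0, 4], [0, 0, 0.3, 0, 0, 0, 4], [0, 0, 0.3, 0, 0, 0, 4]]
  ]
}}

```text
t: 14.57
tcp_pos: [0.5301, 0.0168, 0.0868]
tool_rot: [-0.062, 0.998, -0.0, 0.002]
force: [-2.8, 2.5, 17.8]
finger_gap: 0.571
gripper_force: 65.2
```

Emit:
{"method": "carry_out", "body": {
  "targets": [
    [[0, 0, -0.2, 0, 0, 0, 6.5], [0, 0, -0.2, 0, 0, 0, 6.5], [0, 0, -0.2, 0, 0, 0, 6.5], [0, 0, -0.2, 0, 0, 0, 6.5], [0, 0, -3, 0, 0, 0, 6.5], [0, 0, -7, 0, 0, 0, 6.5], [0, 0, -11, 0, 0, 0, 6.5], [0, 0, -15, 0, 0, 0, 8.5], [0, 0, -19, 0, 0, 0, 8.5], [0, 0, -21, 0, 0, 0, 8.5]]
  ]
}}

```text
t: 15.4
tcp_pos: [0.5306, 0.0163, 0.2985]
tool_rot: [-0.062, 0.998, -0.001, 0.004]
force: [0.3, -0.1, -0.1]
finger_gap: 0.996
gripper_force: 0.0
```

Run:
```python
from h import *
goto(.50,.33,.28,97)
```

```text
t 15.4 tcp [0.5306 0.0163 0.2985] hd 97.1 F [ 0.3 -0.1 -0.1] gap 85.1 gf 0.0 q [-0.18  0.34  1.61 -0.    1.18 -1.88] tilt [-0.007 -0.002 -1.   ]
goto shift [-0.85 31.51  1.78] turn z 0.1
```

Emit:
{"method": "carry_out", "body": {
  "targets": [
    [[-0.8, 31.5, 1.8, 0, 0, 0, 8.5], [-0.8, 31.5, 1.8, 0, 0, 0, 8.5], [-0.8, 31.5, 1.8, 0, 0, -5, 8.5], [-0.8, 31.5, 1.8, 0, 0, -12, 8.5], [-0.8, 31.5, 1.8, 0, 0, -19, 8.5], [-0.8, 31.5, 1.8, 0, 0, -26, 8.5], [-0.8, 31.5, 1.8, 0, 0, -33, 8.5], [-0.8, 31.5, 1.8, 0, 0, -34, 8.5], [-0.8, 31.5, 1.8, 0, 0, -34, 8.5], [-0.8, 31.5, 1.8, 0, 0, -34, 8.5], [-0.8, 31.5, 1.8, 0, 0, -34, 8.5]]
  ]
}}

```text
t: 16.32
tcp_pos: [0.4973, 0.3296, 0.2751]
tool_rot: [-0.351, 0.936, -0.0, -0.001]
force: [-0.2, 0.3, 0.0]
finger_gap: 0.992
gripper_force: 0.0
```

Run:
```python
from h import *
s=st(); im=shot("wrist","w4"); c=info("w4")
for n,X in {"S2":(.538,.303,.107),"S1":(.5865,.4155,.107)}.items(): print(n,proj("wrist",X,c)*1.42)
cv2.imwrite("pics/w4b.png",cv2.resize(im,None,fx=1.42,fy=1.42,interpolation=cv2.INTER_CUBIC))
```

```text
t 16.32 tcp [0.4973 0.3296 0.2751] hd 131.1 F [-0.2  0.3  0. ] gap 84.7 gf 0.0 q [ 0.4   0.46  1.48 -0.    1.2  -1.89] tilt [ 0.002 -0.    -1.   ]
S2 [330.1488898  290.01267523]
S1 [411.08350059 439.88083587]
```

View pics/w4b.png

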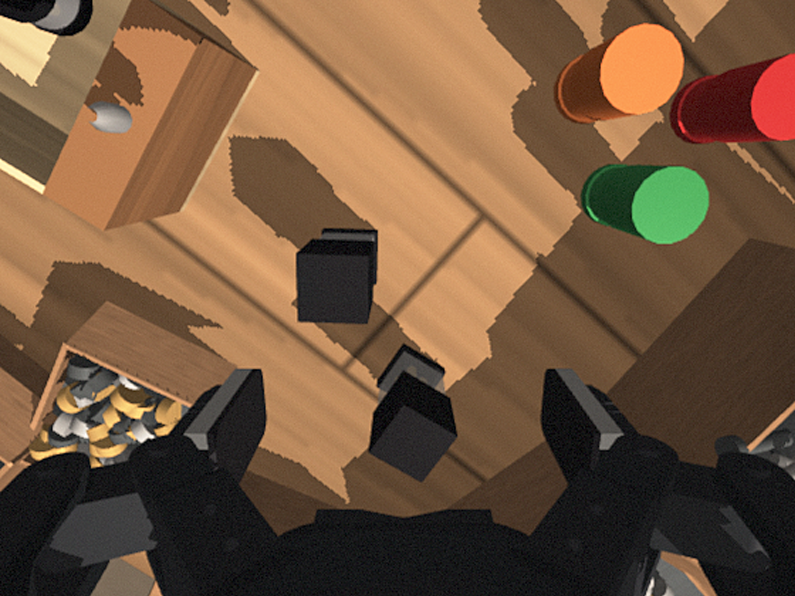

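S2's cap top is at (334,287) with its edges aligned to the jaws, within 3 mm of the prediction.

Emit:
{"method": "carry_out", "body": {
  "targets": [
    [[-1.2, -4.5, 0, 0, 0, 0, 8.5], [-1.2, -4.5, 4, 0, 0, 0, 8.5], [-1.2, -4.5, 8, 0, 0, 0, 8.5], [-1.2, -4.5, 11, 0, 0, 0, 8.5], [-1.2, -4.5, 14, 0, 0, 0, 8.5], [-1.2, -4.5, 17, 0, 0, 0, 8.5], [-1.2, -4.5, 18.2, 0, 0, 0, 8.5], [-1.2, -4.5, 18.2, 0, 0, 0, 8.5]]
  ]
}}

```text
t: 17.03
tcp_pos: [0.5345, 0.3019, 0.0907]
tool_rot: [-0.35, 0.937, 0.0, -0.004]
force: [-0.6, -0.2, 0.5]
finger_gap: 0.994
gripper_force: 0.0
```

Emit:
{"method": "carry_out", "body": {
  "targets": [
    [[0, 0, 0, 0, 0, 0, 4], [0, 0, 0, 0, 0, 0, 4], [0, 0, 0, 0, 0, 0, 4], [0, 0, 0, 0, 0, 0, 4], [0, 0, 0, 0, 0, 0, 4], [0, 0, 0, 0, 0, 0, 4], [0, 0, 0, 0, 0, 0, 4], [0, 0, 0.3, 0, 0, 0, 4], [0, 0, 0.6, 0, 0, 0, 4], [0, 0, 0.8, 0, 0, 0, 4], [0, 0, 0.8, 0, 0, 0, 4]]
  ]
}}

```text
t: 17.95
tcp_pos: [0.5377, 0.3046, 0.0877]
tool_rot: [-0.351, 0.936, -0.0, 0.002]
force: [1.2, -1.2, 5.2]
finger_gap: 0.527
gripper_force: 62.7
```

Emit:
{"method": "carry_out", "body": {
  "targets": [
    [[0, 0, 0.3, 0, 0, 0, 4], [0, 0, 0.6, 0, 0, 0, 4], [0, 0, 0.8, 0, 0, 0, 4], [0, 0, 0.8, 0, 0, 0, 4]]
  ]
}}

```text
t: 18.28
tcp_pos: [0.5377, 0.3046, 0.0796]
tool_rot: [-0.351, 0.936, -0.0, 0.002]
force: [1.1, -0.3, 4.6]
finger_gap: 0.533
gripper_force: 62.7
```

Emit:
{"method": "carry_out", "body": {
  "targets": [
    [[0, 0, 0.2, 0, 0, 0, 4], [0, 0, 0.3, 0, 0, 0, 4], [0, 0, 0.3, 0, 0, 0, 4]]
  ]
}}

```text
t: 18.53
tcp_pos: [0.5378, 0.3047, 0.0785]
tool_rot: [-0.351, 0.936, -0.0, 0.002]
force: [-2.0, -1.8, 14.9]
finger_gap: 0.532
gripper_force: 63.8
```

Emit:
{"method": "carry_out", "body": {
  "targets": [
    [[0, 0, 0.2, 0, 0, 0, 4], [0, 0, 0.2, 0, 0, 0, 4], [0, 0, 0.2, 0, 0, 0, 4]]
  ]
}}

```text
t: 18.78
tcp_pos: [0.5379, 0.3047, 0.0784]
tool_rot: [-0.352, 0.936, -0.0, 0.003]
force: [-5.2, -3.4, 26.7]
finger_gap: 0.532
gripper_force: 65.0
```

Run:
```python
from h import *
print(slot(.028,-.027)); goto(*slot(.028,-.027),.30,97)
```

```text
[ 0.58558176 -0.0308864 ]
t 18.78 tcp [0.5379 0.3047 0.0784] hd 131.2 F [-5.2 -3.4 26.7] gap 45.4 gf 65.0 q [ 0.34  0.74  1.58 -0.    0.81 -1.95] tilt [-0.005 -0.002 -1.   ]
goto shift [ 18.39 -28.46 -22.18] turn z 34.2
```

Emit:
{"method": "carry_out", "body": {
  "targets": [
    [[0, 0, -3, 0, 0, 0, 4], [0, 0, -7, 0, 0, 0, 4], [0, 0, -11, 0, 0, 0, 4], [0, 0, -15, 0, 0, 0, 4], [0, 0, -19, 0, 0, 0, 4], [0.5, -1, -22, 0, 0, 0, 4], [18.4, -28.5, -22.2, 0, 0, 6, 4], [18.4, -28.5, -22.2, 0, 0, 12, 4], [18.4, -28.5, -22.2, 0, 0, 18, 4], [18.4, -28.5, -22.2, 0, 0, 24, 4], [18.4, -28.5, -22.2, 0, 0, 30, 4], [18.4, -28.5, -22.2, 0, 0, 34, 4]]
  ]
}}

```text
t: 19.78
tcp_pos: [0.573, 0.0444, 0.2939]
tool_rot: [-0.06, 0.998, 0.0, -0.001]
force: [0.4, -0.1, -4.0]
finger_gap: 0.533
gripper_force: 62.8
```

Emit:
{"method": "carry_out", "body": {
  "targets": [
    [[0, 0, 0, 0, 0, 0, 4], [0, 0, 0, 0, 0, 0, 4], [0, 0, 0, 0, 0, 0, 4]]
  ]
}}

```text
t: 20.03
tcp_pos: [0.5733, 0.046, 0.2937]
tool_rot: [-0.062, 0.998, 0.001, -0.001]
force: [-0.7, 0.3, -3.3]
finger_gap: 0.527
gripper_force: 63.4
```

Run:
```python
from h import *
goto(*slot(.028,-.027),.22,97)
```

```text
t 20.03 tcp [0.5733 0.046  0.2937] hd 97.1 F [-0.7  0.3 -3.3] gap 45.0 gf 63.4 q [-0.11  0.41  1.51  0.    1.22 -1.81] tilt [ 0.002  0.001 -1.   ]
goto shift [-0.29 -7.79  7.36] turn z 0.1
```

Emit:
{"method": "carry_out", "body": {
  "targets": [
    [[-0.3, -7.8, 0, 0, 0, 0, 4], [-0.3, -7.8, 0, 0, 0, 0, 4], [-0.3, -7.8, 3, 0, 0, 0, 4], [-0.3, -7.8, 7, 0, 0, 0, 4], [-0.3, -7.8, 7.5, 0, 0, 0, 4], [-0.3, -7.8, 7.5, 0, 0, 0, 4], [-0.3, -7.8, 7.5, 0, 0, 0, 4]]
  ]
}}

```text
t: 20.62
tcp_pos: [0.5871, -0.0297, 0.2198]
tool_rot: [-0.063, 0.998, 0.0, 0.0]
force: [1.5, -0.2, -3.2]
finger_gap: 0.531
gripper_force: 64.2
```

Run:
```python
from h import *
goto(*slot(.028,-.027),.10,97)
```

```text
t 20.62 tcp [ 0.5871 -0.0297  0.2198] hd 97.3 F [ 1.5 -0.2 -3.2] gap 45.3 gf 64.2 q [-0.24  0.51  1.56  0.    1.07 -1.94] tilt [-0.  0. -1.]
goto shift [ 0.17 -0.1  11.98] turn z 0.3
```

Emit:
{"method": "carry_out", "body": {
  "targets": [
    [[0.1, -0.1, 2, 0, 0, 0.2, 4], [0.1, -0.1, 4, 0, 0, 0.2, 4], [0.1, -0.1, 6, 0, 0, 0.2, 4], [0.1, -0.1, 8, 0, 0, 0.2, 4], [0.1, -0.1, 10, 0, 0, 0.2, 4], [0.1, -0.1, 11.5, 0, 0, 0.2, 4], [0.1, -0.1, 12, 0, 0, 0.2, 4], [0.1, -0.1, 12, 0, 0, 0.2, 4]]
  ]
}}

```text
t: 21.28
tcp_pos: [0.587, -0.0317, 0.1]
tool_rot: [-0.061, 0.998, -0.0, 0.001]
force: [0.9, 0.3, -4.6]
finger_gap: 0.53
gripper_force: 64.1
```

Emit:
{"method": "carry_out", "body": {
  "targets": [
    [[0, 0, 0.4, 0, 0, 0, 4], [0, 0, 0.8, 0, 0, 0, 4], [0, 0, 1.2, 0, 0, 0, 4], [0, 0, 1.4, 0, 0, 0, 4], [0, 0, 1.5, 0, 0, 0, 4], [0, 0, 1.5, 0, 0, 0, 4]]
  ]
}}

```text
t: 21.78
tcp_pos: [0.5873, -0.0325, 0.0866]
tool_rot: [-0.06, 0.998, -0.0, 0.002]
force: [-0.8, 0.9, 8.0]
finger_gap: 0.529
gripper_force: 65.4
```

Emit:
{"method": "carry_out", "body": {
  "targets": [
    [[0, 0, 0, 0, 0, 0, 6.5], [0, 0, 0, 0, 0, 0, 6.5], [0, 0, 0, 0, 0, 0, 6.5], [0, 0, 0, 0, 0, 0, 6.5], [0, 0, -3, 0, 0, 0, 6.5], [0, 0, -7, 0, 0, 0, 6.5], [0, 0, -11, 0, 0, 0, 6.5], [0, 0, -15, 0, 0, 0, 8.5], [0, 0, -19, 0, 0, 0, 8.5], [0, 0, -21, 0, 0, 0, 8.5]]
  ]
}}

```text
t: 22.62
tcp_pos: [0.5879, -0.0327, 0.2997]
tool_rot: [-0.061, 0.998, -0.001, 0.004]
force: [1.0, -0.8, 0.5]
finger_gap: 0.995
gripper_force: 0.0
```

Run:
```python
from h import *
goto(.54,.40,.28,101)
```

```text
t 22.62 tcp [ 0.5879 -0.0327  0.2997] hd 96.9 F [ 1.  -0.8  0.5] gap 85.0 gf 0.0 q [-0.25  0.42  1.47  0.    1.24 -1.94] tilt [-0.008 -0.003 -1.   ]
goto shift [-0.46 43.53  1.84] turn z -4.1
```

Emit:
{"method": "carry_out", "body": {
  "targets": [
    [[-0.4, 43.5, 1.8, 0, 0, -4, 8.5], [-0.4, 43.5, 1.8, 0, 0, -4, 8.5], [-0.4, 43.5, 1.8, 0, 0, -4, 8.5], [-0.4, 43.5, 1.8, 0, 0, -4, 8.5], [-0.4, 43.5, 1.8, 0, 0, -4, 8.5], [-0.4, 43.5, 1.8, 0, 0, -4, 8.5], [-0.4, 43.5, 1.8, 0, 0, -4, 8.5], [-0.4, 43.5, 1.8, 0, 0, -4, 8.5], [-0.4, 43.5, 1.8, 0, 0, -4, 8.5], [-0.4, 43.5, 1.8, 0, 0, -4, 8.5], [-0.4, 43.5, 1.8, 0, 0, -4, 8.5], [-0.4, 43.5, 1.8, 0, 0, -4, 8.5]]
  ]
}}

```text
t: 23.62
tcp_pos: [0.5357, 0.4047, 0.2753]
tool_rot: [-0.098, 0.995, 0.001, -0.0]
force: [0.2, -0.8, -0.7]
finger_gap: 0.999
gripper_force: 0.0
```

Run:
```python
from h import *
s=st(); im=shot("wrist","w5"); c=info("w5")
u=proj("wrist",(.5865,.4155,.107),c);print("S1 pred",u)
# crop about the prediction, plus crate overview from the side camera
x,y=[int(v) for v in u]; x0=min(max(x-130,0),300); y0=min(max(y-130,0),160)
print("crop origin",x0,y0)
sd=shot("side","s5"); 
cv2.imwrite("pics/w5b.png",np.hstack([cv2.resize(im[y0:y0+260,x0:x0+260],(400,400)),cv2.resize(sd[110:260,210:360],(400,400))]))
```

```text
t 23.62 tcp [0.5357 0.4047 0.2753] hd 101.3 F [ 0.2 -0.8 -0.7] gap 85.3 gf 0.0 q [ 0.48  0.57  1.28  0.    1.29 -1.29] tilt [ 0.     0.002 -1.   ]
S1 pred [283.80153729 243.4335985 ]
crop origin 153 113
```

View pics/w5b.png

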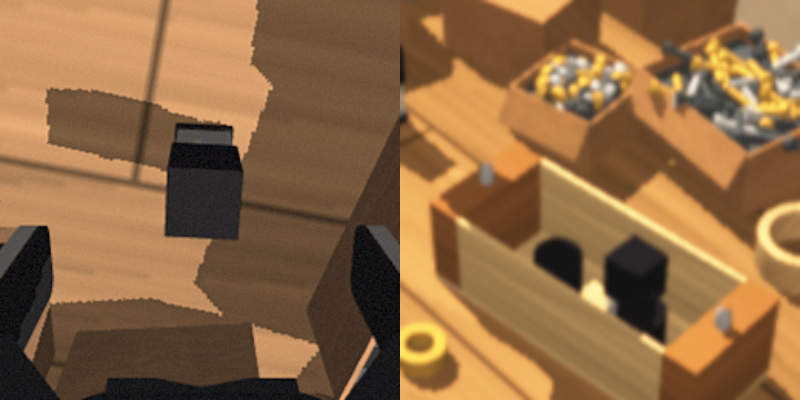

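S1's cap centre is at wrist pixel (285,245), within 2 px of the prediction and square to the jaws. The crate holds upright tubes.

Emit:
{"method": "carry_out", "body": {
  "targets": [
    [[-5.2, 0, 0, 0, 0, 0, 8.5], [-5.2, 0, 4, 0, 0, 0, 8.5], [-5.2, 0, 8, 0, 0, 0, 8.5], [-5.2, 0, 11, 0, 0, 0, 8.5], [-5.2, 0, 14, 0, 0, 0, 8.5], [-5.2, 0, 17, 0, 0, 0, 8.5], [-5.2, 0, 18.2, 0, 0, 0, 8.5], [-5.2, 0, 18.2, 0, 0, 0, 8.5]]
  ]
}}

```text
t: 24.38
tcp_pos: [0.5866, 0.4069, 0.0903]
tool_rot: [-0.094, 0.996, -0.002, -0.004]
force: [-0.4, -0.1, -0.6]
finger_gap: 0.995
gripper_force: 0.0
```

Emit:
{"method": "carry_out", "body": {
  "targets": [
    [[0, 0, 0, 0, 0, 0, 4], [0, 0, 0, 0, 0, 0, 4], [0, 0, 0, 0, 0, 0, 4], [0, 0, 0, 0, 0, 0, 4], [0, 0, 0, 0, 0, 0, 4], [0, 0, 0, 0, 0, 0, 4], [0, 0, 0, 0, 0, 0, 4], [0, 0, 0.3, 0, 0, 0, 4], [0, 0, 0.6, 0, 0, 0, 4], [0, 0, 0.8, 0, 0, 0, 4], [0, 0, 0.8, 0, 0, 0, 4]]
  ]
}}

```text
t: 25.3
tcp_pos: [0.5901, 0.4116, 0.0892]
tool_rot: [-0.095, 0.995, 0.002, 0.003]
force: [-0.2, 2.4, 5.1]
finger_gap: 0.535
gripper_force: 60.5
```

Emit:
{"method": "carry_out", "body": {
  "targets": [
    [[0, 0, 0.3, 0, 0, 0, 4], [0, 0, 0.6, 0, 0, 0, 4], [0, 0, 0.9, 0, 0, 0, 4], [0, 0, 0.9, 0, 0, 0, 4]]
  ]
}}

```text
t: 25.63
tcp_pos: [0.59, 0.412, 0.0801]
tool_rot: [-0.095, 0.995, 0.002, 0.003]
force: [-0.6, 2.5, 4.6]
finger_gap: 0.536
gripper_force: 60.6
```

Emit:
{"method": "carry_out", "body": {
  "targets": [
    [[0, 0, 0.2, 0, 0, 0, 4], [0, 0, 0.3, 0, 0, 0, 4], [0, 0, 0.3, 0, 0, 0, 4]]
  ]
}}

```text
t: 25.88
tcp_pos: [0.5902, 0.4122, 0.0782]
tool_rot: [-0.095, 0.995, 0.002, 0.003]
force: [-1.4, 3.7, 10.3]
finger_gap: 0.536
gripper_force: 60.6
```

Emit:
{"method": "carry_out", "body": {
  "targets": [
    [[0, 0, 0.2, 0, 0, 0, 4], [0, 0, 0.2, 0, 0, 0, 4], [0, 0, 0.2, 0, 0, 0, 4]]
  ]
}}

```text
t: 26.13
tcp_pos: [0.5907, 0.4124, 0.0777]
tool_rot: [-0.096, 0.995, 0.002, 0.004]
force: [-1.4, 2.5, 14.3]
finger_gap: 0.536
gripper_force: 58.8
```

Run:
```python
from h import *
print(slot(.028,.08)); goto(*slot(.028,.08),.30,97)
```

```text
[0.57254174 0.07531603]
t 26.13 tcp [0.5907 0.4124 0.0777] hd 101.0 F [-1.4  2.5 14.3] gap 45.8 gf 58.8 q [ 0.45  0.85  1.29  0.    0.99 -1.31] tilt [-0.008  0.004 -1.   ]
goto shift [  8.01 -32.67 -22.41] turn z 4.0
```

Emit:
{"method": "carry_out", "body": {
  "targets": [
    [[0, 0, 0.2, 0, 0, 0, 4], [0, 0, 0.2, 0, 0, 0, 4], [0, 0, 0.2, 0, 0, 0, 4]]
  ]
}}

```text
t: 26.38
tcp_pos: [0.5906, 0.4132, 0.0767]
tool_rot: [-0.095, 0.995, 0.003, 0.004]
force: [-3.2, 3.5, 17.8]
finger_gap: 0.536
gripper_force: 58.4
```

Emit:
{"method": "carry_out", "body": {
  "targets": [
    [[0, 0, 0.2, 0, 0, 0, 4], [0, 0, 0.3, 0, 0, 0, 4], [0, 0, 0.3, 0, 0, 0, 4]]
  ]
}}

```text
t: 26.63
tcp_pos: [0.5907, 0.4136, 0.0763]
tool_rot: [-0.096, 0.995, 0.003, 0.004]
force: [-7.5, 2.2, 28.4]
finger_gap: 0.535
gripper_force: 58.4
```

Emit:
{"method": "carry_out", "body": {
  "targets": [
    [[0, 0, -3, 0, 0, 0, 4], [0, 0, -7, 0, 0, 0, 4], [0, 0, -11, 0, 0, 0, 4], [0, 0, -15, 0, 0, 0, 4], [0, 0, -19, 0, 0, 0, 4], [0.5, -1, -22, 0, 0, 0, 4], [8, -32.7, -22.4, 0, 0, 4, 4], [8, -32.7, -22.4, 0, 0, 4, 4], [8, -32.7, -22.4, 0, 0, 4, 4], [8, -32.7, -22.4, 0, 0, 4, 4], [8, -32.7, -22.4, 0, 0, 4, 4], [8, -32.7, -22.4, 0, 0, 4, 4]]
  ]
}}

```text
t: 27.63
tcp_pos: [0.5736, 0.1474, 0.29]
tool_rot: [-0.061, 0.998, -0.0, -0.001]
force: [0.4, -0.4, -3.3]
finger_gap: 0.531
gripper_force: 63.3
```

Emit:
{"method": "carry_out", "body": {
  "targets": [
    [[0, 0, 0, 0, 0, 0, 4], [0, 0, 0, 0, 0, 0, 4], [0, 0, 0, 0, 0, 0, 4]]
  ]
}}

```text
t: 27.88
tcp_pos: [0.5746, 0.1491, 0.2901]
tool_rot: [-0.06, 0.998, 0.0, -0.001]
force: [-1.0, 0.4, -3.3]
finger_gap: 0.534
gripper_force: 63.6
```

Run:
```python
from h import *
goto(*slot(.028,.08),.22,97)
```

```text
t 27.88 tcp [0.5746 0.1491 0.2901] hd 96.9 F [-1.   0.4 -3.3] gap 45.6 gf 63.6 q [ 0.07  0.44  1.47  0.    1.23 -1.63] tilt [ 0.001  0.    -1.   ]
goto shift [ 1.08 -7.3   7.01] turn z -0.1
```

Emit:
{"method": "carry_out", "body": {
  "targets": [
    [[0.9, -7.3, 0, 0, 0, 0, 4], [0.9, -7.3, 0, 0, 0, 0, 4], [0.9, -7.3, 3, 0, 0, 0, 4], [0.9, -7.3, 7, 0, 0, 0, 4], [0.9, -7.3, 7.2, 0, 0, 0, 4], [0.9, -7.3, 7.2, 0, 0, 0, 4], [0.9, -7.3, 7.2, 0, 0, 0, 4]]
  ]
}}

```text
t: 28.47
tcp_pos: [0.5757, 0.0771, 0.2192]
tool_rot: [-0.062, 0.998, -0.0, 0.001]
force: [0.2, 0.2, -3.7]
finger_gap: 0.531
gripper_force: 64.2
```

Run:
```python
from h import *
goto(*slot(.028,.08),.10,97)
```

```text
t 28.47 tcp [0.5757 0.0771 0.2192] hd 97.1 F [ 0.2  0.2 -3.7] gap 45.4 gf 64.2 q [-0.06  0.51  1.58  0.    1.06 -1.75] tilt [-0.001 -0.    -1.   ]
goto shift [ 0.35 -0.13 11.92] turn z 0.1
```

Emit:
{"method": "carry_out", "body": {
  "targets": [
    [[0.2, -0.1, 2, 0, 0, 0.1, 4], [0.2, -0.1, 4, 0, 0, 0.1, 4], [0.2, -0.1, 6, 0, 0, 0.1, 4], [0.2, -0.1, 8, 0, 0, 0.1, 4], [0.2, -0.1, 10, 0, 0, 0.1, 4], [0.2, -0.1, 11.5, 0, 0, 0.1, 4], [0.2, -0.1, 12, 0, 0, 0.1, 4], [0.2, -0.1, 12, 0, 0, 0.1, 4]]
  ]
}}

```text
t: 29.13
tcp_pos: [0.5742, 0.0752, 0.099]
tool_rot: [-0.06, 0.998, -0.0, 0.001]
force: [0.3, 0.9, -3.7]
finger_gap: 0.526
gripper_force: 64.1
```

Emit:
{"method": "carry_out", "body": {
  "targets": [
    [[0, 0, 0.4, 0, 0, 0, 4], [0, 0, 0.8, 0, 0, 0, 4], [0, 0, 1.2, 0, 0, 0, 4], [0, 0, 1.4, 0, 0, 0, 4], [0, 0, 1.6, 0, 0, 0, 4], [0, 0, 1.6, 0, 0, 0, 4]]
  ]
}}

```text
t: 29.63
tcp_pos: [0.5737, 0.0747, 0.0845]
tool_rot: [-0.06, 0.998, -0.0, 0.001]
force: [-3.1, 1.0, 9.2]
finger_gap: 0.53
gripper_force: 65.5
```

Emit:
{"method": "carry_out", "body": {
  "targets": [
    [[0, 0, 0.2, 0, 0, 0, 4], [0, 0, 0.2, 0, 0, 0, 4], [0, 0, 0.2, 0, 0, 0, 4]]
  ]
}}

```text
t: 29.88
tcp_pos: [0.5738, 0.0747, 0.0844]
tool_rot: [-0.06, 0.998, -0.0, 0.001]
force: [-5.3, 0.8, 19.9]
finger_gap: 0.529
gripper_force: 66.8
```

Emit:
{"method": "carry_out", "body": {
  "targets": [
    [[0, 0, -0.2, 0, 0, 0, 6.5], [0, 0, -0.2, 0, 0, 0, 6.5], [0, 0, -0.2, 0, 0, 0, 6.5], [0, 0, -0.2, 0, 0, 0, 6.5], [0, 0, -3, 0, 0, 0, 6.5], [0, 0, -7, 0, 0, 0, 6.5], [0, 0, -11, 0, 0, 0, 6.5], [0, 0, -15, 0, 0, 0, 8.5], [0, 0, -19, 0, 0, 0, 8.5], [0, 0, -21, 0, 0, 0, 8.5]]
  ]
}}

```text
t: 30.72
tcp_pos: [0.5751, 0.0745, 0.2953]
tool_rot: [-0.06, 0.998, -0.0, 0.004]
force: [-0.0, -1.0, 0.9]
finger_gap: 0.998
gripper_force: 0.0
```

Run:
```python
from h import *
goto(.49,-.01,.33,97)
```

```text
t 30.72 tcp [0.5751 0.0745 0.2953] hd 96.8 F [-0.  -1.   0.9] gap 85.3 gf 0.0 q [-0.06  0.41  1.5   0.    1.22 -1.75] tilt [-0.008 -0.001 -1.   ]
goto shift [ 9.43 -7.38 -3.53] turn z -0.2
```

Emit:
{"method": "carry_out", "body": {
  "targets": [
    [[15.5, -24.8, -10.5, 0, 0, 0, 8.5], [15.5, -24.8, -10.5, 0, 0, 0, 8.5], [15.5, -24.8, -10.5, 0, 0, 0, 8.5], [15.5, -24.8, -10.5, 0, 0, 0, 8.5], [15.5, -24.8, -10.5, 0, 0, 0, 8.5], [15.5, -24.8, -10.5, 0, 0, 0, 8.5], [15.5, -24.8, -10.5, 0, 0, 0, 8.5], [15.5, -24.8, -10.5, 0, 0, 0, 8.5], [15.5, -24.8, -10.5, 0, 0, 0, 8.5], [15.5, -24.8, -10.5, 0, 0, 0, 8.5], [15.5, -24.8, -10.5, 0, 0, 0, 8.5], [15.5, -24.8, -10.5, 0, 0, 0, 8.5]]
  ]
}}

```text
t: 31.72
tcp_pos: [0.4488, -0.1888, 0.3945]
tool_rot: [-0.06, 0.998, 0.001, -0.001]
force: [0.5, -0.4, 0.1]
finger_gap: 0.996
gripper_force: 0.0
```

Run:
```python
from h import *
s=st(); im=shot("wrist","w6"); c=info("w6")
for y in(.155,-.155): print("pin",proj("wrist",(*slot(0,y),.135),c)*1.42)
cv2.imwrite("pics/w6b.png",cv2.resize(im,None,fx=1.42,fy=1.42,interpolation=cv2.INTER_CUBIC))
```

```text
t 31.72 tcp [ 0.4488 -0.1888  0.3945] hd 96.9 F [ 0.5 -0.4  0.1] gap 85.1 gf 0.0 q [-0.63  0.19  1.56  0.    1.4  -2.32] tilt [ 0.001  0.002 -1.   ]
pin [760.27918653 383.7625751 ]
pin [415.55625517 384.07688914]
```

View pics/w6b.png

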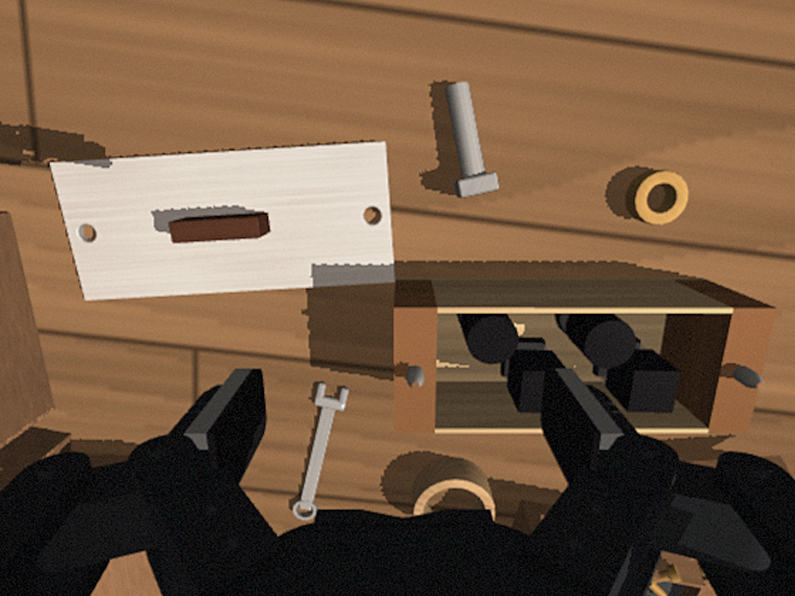

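All four tubes stand in the crate and the bystanders are undisturbed. Cover holes are at (88,233) and (372,215), and the bar is around (219,225).

Run:
```python
from h import *
np.set_printoptions(precision=4,suppress=True)
c=info("w6"); im=cv2.imread("pics/w6.png"); P=lambda x,y,z:onz("wrist",(x/1.42,y/1.42),z,c)[:2]
def rep(n,a,b): d=b-a; print(n,"mid",(a+b)/2,"len",np.linalg.norm(d),"yaw",np.degrees(np.arctan2(-d[0],d[1])))
rep("holes",P(88,233,.01),P(372,215,.01))
q=[P(*p,.01) for p in[(51,163),(385,142),(395,283),(86,299)]]; print("corners ctr",np.mean(q,0)); rep("e1",q[0],q[1]); rep("e2",q[3],q[2])
hs=cv2.cvtColor(im,cv2.COLOR_BGR2HSV)[100:215,30:280]
v=hs[:,:,2]; w=((hs[:,:,1]<40)&(v>150)).astype(np.uint8)
rep("pins",P(418,378,.135),P(757,380,.135))
# subpixel ellipse of orange-ish holes
for cx,cy in((62,164),(262,151.4)):
    x0,y0=int(cx)-8,int(cy)-8; g=cv2.cvtColor(cv2.resize(im[y0:y0+17,x0:x0+17],None,fx=6,fy=6,interpolation=cv2.INTER_CUBIC),cv2.COLOR_BGR2HSV)[:,:,1]
    _,b=cv2.threshold(g,0,255,cv2.THRESH_OTSU); M=cv2.moments(b,True); print("hole px",(x0+(M["m10"]/M["m00"]+.5)/6-.5)*1.42,(y0+(M["m01"]/M["m00"]+.5)/6-.5)*1.42,M["m00"]/36)
```

```text
holes mid [ 0.4723 -0.3735] len 0.3085043212257099 yaw 10.588845190977901
corners ctr [ 0.473  -0.3739]
e1 mid [ 0.3996 -0.3875] len 0.3481356381007367 yaw 10.431814966203545
e2 mid [ 0.5464 -0.3603] len 0.3488076578741949 yaw 10.038613626052594
pins mid [ 0.5498 -0.0089] len 0.3041357061441926 yaw 6.572521780432754
hole px 88.80407155610493 231.72158151352835 67.41666666666667
hole px 371.5146333423643 214.63874514585027 102.52777777777777
```

Emit:
{"method": "carry_out", "body": {
  "targets": [
    [[-0.1, -18.7, 20, 0, 0, 7, 8.5], [-0.1, -18.7, 20, 0, 0, 14, 8.5], [-0.1, -18.7, 20, 0, 0, 21, 8.5], [-0.1, -18.7, 20, 0, 0, 28, 8.5], [-0.1, -18.7, 20, 0, 0, 35, 8.5], [-0.1, -18.7, 20, 0, 0, 42, 8.5], [-0.1, -18.7, 20, 0, 0, 49, 8.5], [-0.1, -18.7, 20, 0, 0, 56, 8.5], [-0.1, -18.7, 20, 0, 0, 63, 8.5], [-0.1, -18.7, 20, 0, 0, 70, 8.5], [-0.1, -18.7, 20, 0, 0, 77, 8.5], [-0.1, -18.7, 20, 0, 0, 84, 8.5]]
  ]
}}

```text
t: 32.77
tcp_pos: [0.4727, -0.3743, 0.1945]
tool_rot: [0.625, 0.78, 0.0, -0.001]
force: [-0.6, 0.5, 0.1]
finger_gap: 0.994
gripper_force: 0.0
```

Emit:
{"method": "carry_out", "body": {
  "targets": [
    [[0, 0, 0, 0, 0, 2.5, 7], [0, 0, 0, 0, 0, 2.5, 7], [0, 0, 0, 0, 0, 2.5, 7], [0, 0, 0, 0, 0, 2.5, 7]]
  ]
}}

```text
t: 33.1
tcp_pos: [0.4724, -0.3749, 0.195]
tool_rot: [0.64, 0.769, 0.0, -0.0]
force: [0.6, -0.4, 0.5]
finger_gap: 0.82
gripper_force: 0.0
```

Run:
```python
from h import *
goto(.4725,-.3745,.034,10.4); im=shot("wrist","w7"); c=info("w7")
sd=shot("side","s7")
cv2.imwrite("pics/w7b.png",np.hstack([cv2.resize(im,(533,400)),cv2.resize(sd[260:420,280:387],(267,400))]))
for y in(.155,-.155):
  a=np.radians(10.4); print(proj("wrist",(.4725-y*np.sin(a),-.3745+y*np.cos(a),.01),c)*533/560)
a=np.radians(10.4)
for y in(.045,-.045): print("bar",proj("wrist",(.4725-y*np.sin(a),-.3745+y*np.cos(a),.05),c)*533/560)
```

```text
t 33.1 tcp [ 0.4724 -0.3749  0.195 ] hd 10.5 F [ 0.6 -0.4  0.5] gap 70.1 gf 0.0 q [-0.86  0.56  1.54  0.    1.04 -1.04] tilt [ 0.001 -0.    -1.   ]
goto shift [ 0.03  0.02 16.1 ] turn z 0.1
[270.57993141   2.12124568]
[269.775781   310.12732139]
bar [270.25386308 135.39060485]
bar [269.99298806 234.58952337]
```

View pics/w7b.png

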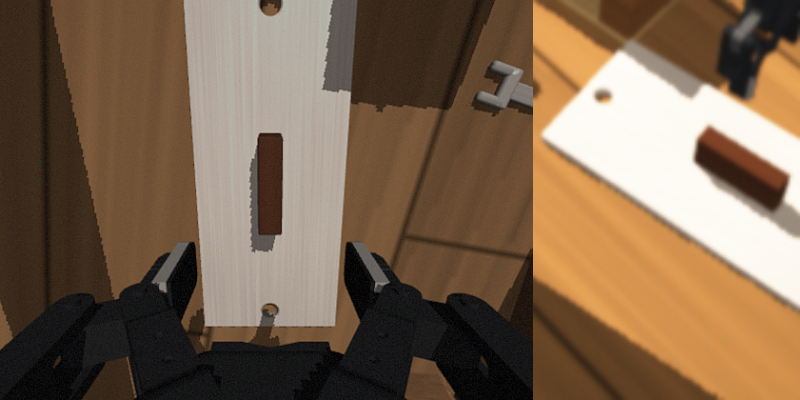

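The cover matches the prediction: holes at (270,5) and (270,310), bar at (270,134–235). Descending to grip.

Emit:
{"method": "carry_out", "body": {
  "targets": [
    [[0, 0, 4, 0, 0, 0, 7], [0, 0, 8, 0, 0, 0, 7], [0, 0, 12, 0, 0, 0, 7], [0, 0, 14, 0, 0, 0, 7], [0, 0, 15.5, 0, 0, 0, 7], [0, 0, 16, 0, 0, 0, 7], [0, 0, 16, 0, 0, 0, 7], [0, 0, 16, 0, 0, 0, 7]]
  ]
}}

```text
t: 33.87
tcp_pos: [0.4724, -0.3761, 0.0358]
tool_rot: [0.64, 0.768, -0.0, 0.0]
force: [-0.1, 0.3, -0.3]
finger_gap: 0.819
gripper_force: 0.0
```

Emit:
{"method": "carry_out", "body": {
  "targets": [
    [[0, 0, 0, 0, 0, 0, 1], [0, 0, 0, 0, 0, 0, 1], [0, 0, 0, 0, 0, 0, 1], [0, 0, 0, 0, 0, 0, 1], [0, 0, 0, 0, 0, 0, 1], [0, 0, 0, 0, 0, 0, 1], [0, 0, 0, 0, 0, 0, 1], [0, 0, 0, 0, 0, 0, 1], [0, 0, 0, 0, 0, 0, 1], [0, 0, 0, 0, 0, 0, 1]]
  ],
  "force": 90
}}

```text
t: 34.7
tcp_pos: [0.4723, -0.3762, 0.0366]
tool_rot: [0.64, 0.768, -0.0, 0.001]
force: [-0.8, 0.6, 6.7]
finger_gap: 0.241
gripper_force: 89.4
```

Run:
```python
from h import *
st()
```

```text
t 34.7 tcp [ 0.4723 -0.3762  0.0366] hd 10.4 F [-0.8  0.6  6.7] gap 20.6 gf 89.4 q [-0.86  0.8   1.62 -0.    0.72 -1.04] tilt [-0.002  0.001 -1.   ]
```

```bash
cat > pins.py <<'E'
from h import *
from scipy.optimize import fsolve
np.set_printoptions(precision=4,suppress=True)
th=np.linspace(0,6.283,40)
def hullc(xy,c):
    pts=[proj("w",(xy[0]+r*np.cos(t),xy[1]+r*np.sin(t),z),c) for r,z in((.008,.11),(.008,.125),(.0035,.135)) for t in th]
    h=cv2.convexHull(np.array(pts,np.float32)); M=cv2.moments(h); return np.array([M["m10"],M["m01"]])/M["m00"],M["m00"]
def pins(name,c,verbose=True):
    im=cv2.imread(f"pics/{name}.png"); out=[]
    for y in(.155,-.155):
        g=slot(0,y); u,_=hullc(g,c); k=6; x0,y0=[int(v)-16 for v in u]
        p=cv2.resize(im[y0:y0+33,x0:x0+33],None,fx=k,fy=k,interpolation=cv2.INTER_CUBIC)
        s=cv2.cvtColor(p,cv2.COLOR_BGR2HSV); b=((s[:,:,1]<75)&(s[:,:,2]>45)).astype(np.uint8)
        n,l,stt,cen=cv2.connectedComponentsWithStats(b)
        d=[np.hypot(*(cen[i]-99))-.02*stt[i,4] if stt[i,4]>300 else 1e9 for i in range(1,n)]
        if not d: out.append(None);continue
        i=1+int(np.argmin(d)); px=np.array([x0,y0])+(cen[i]+.5)/k-.5
        sol=fsolve(lambda q:hullc(q,c)[0]-px,g); A=hullc(sol,c)[1]
        print(name,y,"px",px,"pred",u,"area",stt[i,4]/k/k,"exp",A,"xy",sol); out.append(sol)
    if all(o is not None for o in out):
        d=out[0]-out[1]; print("  mid",(out[0]+out[1])/2,"len",np.linalg.norm(d),"yaw",np.degrees(np.arctan2(-d[0],d[1])))
if __name__=="__main__":
    for n in("w2","w6"): pins(n,info(n))
    for n in("side","scene"): pins(n+"0",cams.camera_info(n))
E
python3 pins.py
```

```text
w2 0.155 px [426.2286 242.0471] pred [427.7308 241.9547] area 276.13888888888886 exp 350.05101702245884 xy [0.5359 0.1449]
w2 -0.155 px [111.586 245.253] pred [111.0338 245.2851] area 315.36111111111114 exp 374.46862422453705 xy [ 0.5733 -0.1608]
  mid [ 0.5546 -0.0079] len 0.3080019542815846 yaw 6.979185037681923
w6 0.155 px [526.1433 264.6835] pred [526.8813 264.7781] area 180.41666666666666 exp 244.11033343989402 xy [0.5356 0.1453]
w6 -0.155 px [292.0202 264.0716] pred [292.2971 264.5283] area 131.02777777777777 exp 166.95102827623487 xy [ 0.5728 -0.1618]
  mid [ 0.5542 -0.0082] len 0.3093702307630547 yaw 6.902857298556501
side0 0.155 px [242.0249 174.8418] pred [241.1163 174.4973] area 25.277777777777775 exp 46.090299359173514 xy [0.5366 0.1436]
side0 -0.155 px [330.6736 229.3816] pred [329.9331 228.8127] area 31.25 exp 54.91803492628969 xy [ 0.5734 -0.1639]
  mid [ 0.555  -0.0102] len 0.3096794237995387 yaw 6.821762250515283
scene0 0.155 px [339.5722 224.6659] pred [339.5546 223.9612] area 43.27777777777778 exp 54.72032753448002 xy [0.5381 0.1471]
scene0 -0.155 px [217.7686 196.4168] pred [224.5255 203.2892] area 431.22222222222223 exp 48.90946632367559 xy [ 0.5548 -0.1917]
  mid [ 0.5464 -0.0223] len 0.3392543793018249 yaw 2.8239550859193487
```

The pin silhouettes agree: crate centre (.5545, −.008), yaw 6.95°. Lifting the cover and carrying it over.

Emit:
{"method": "carry_out", "body": {
  "targets": [
    [[0, 0, -1.5, 0, 0, 0, 1], [0, 0, -4, 0, 0, 0, 1], [0, 0, -7, 0, 0, 0, 1], [0, 0, -10, 0, 0, 0, 1], [0, 0, -13, 0, 0, 0, 1], [0, 0, -16, 0, 0, 0, 1], [0, 0, -19, 0, 0, 0, 1], [0, 0, -20, 0, 0, 0, 1], [2, 0.8, -20, 0, 0, 0, 1], [4.5, 1.9, -20, 0, 0, 0.5, 1], [7, 3, -20, 0, 0, 1, 1], [9.5, 4, -20, 0, 0, 1.5, 1]]
  ]
}}

```text
t: 35.7
tcp_pos: [0.4933, -0.2732, 0.2335]
tool_rot: [0.651, 0.759, 0.0, -0.002]
force: [1.2, 0.8, -5.0]
finger_gap: 0.247
gripper_force: 89.2
```

Emit:
{"method": "carry_out", "body": {
  "targets": [
    [[2.5, 1.1, 0, 0, 0, 0.5, 1], [5, 2.1, 0, 0, 0, 1, 1], [7.5, 3.2, 0, 0, 0, 1.5, 1], [10, 4.3, 0, 0, 0, 2, 1], [12.5, 5.4, 0, 0, 0, 2, 1], [15, 6.4, 0, 0, 0, 2, 1], [17.5, 7.5, 0, 0, 0, 2, 1], [20, 8.6, 0, 0, 0, 2, 1], [22.5, 9.7, 0, 0, 0, 2, 1], [24, 10.3, 0, 0, 0, 2, 1], [24.5, 10.6, 0, 0, 0, 2, 1], [24.5, 10.6, 0, 0, 0, 2, 1]]
  ]
}}

```text
t: 36.7
tcp_pos: [0.5607, -0.0152, 0.2338]
tool_rot: [0.663, 0.749, -0.001, -0.001]
force: [1.0, -0.6, -4.8]
finger_gap: 0.244
gripper_force: 89.2
```

Emit:
{"method": "carry_out", "body": {
  "targets": [
    [[0, 0, 0, 0, 0, 0, 1], [0, 0, 0, 0, 0, 0, 1], [0, 0, 0, 0, 0, 0, 1], [0, 0, 0, 0, 0, 0, 1]]
  ]
}}

```text
t: 37.03
tcp_pos: [0.5612, -0.0178, 0.2352]
tool_rot: [0.664, 0.747, -0.0, -0.0]
force: [-0.0, -1.0, -4.7]
finger_gap: 0.245
gripper_force: 89.2
```

Run:
```python
from h import *
goto(.5547,-.0097,.19,6.95)
```

```text
t 37.03 tcp [ 0.5612 -0.0178  0.2352] hd 6.7 F [-0.  -1.  -4.7] gap 20.9 gf 89.2 q [-0.23  0.46  1.61 -0.    1.07 -0.35] tilt [-0. -0. -1.]
goto shift [ 0.88 -0.55  4.52] turn z -0.2
```

Emit:
{"method": "carry_out", "body": {
  "targets": [
    [[0.9, -0.55, 0, 0, 0, -0.25, 1], [0.9, -0.55, 1, 0, 0, -0.25, 1], [0.9, -0.55, 2, 0, 0, -0.25, 1], [0.9, -0.55, 3, 0, 0, -0.25, 1], [0.9, -0.55, 3.5, 0, 0, -0.25, 1], [0.9, -0.55, 3.5, 0, 0, -0.25, 1], [0.9, -0.55, 3.5, 0, 0, -0.25, 1], [0.9, -0.55, 3.5, 0, 0, -0.25, 1]]
  ]
}}

```text
t: 37.7
tcp_pos: [0.5553, -0.0085, 0.2004]
tool_rot: [0.662, 0.749, 0.0, 0.0]
force: [0.5, 0.0, -4.6]
finger_gap: 0.244
gripper_force: 89.2
```

Run:
```python
from h import *
goto(.5547,-.0097,.18,6.95)
sd=shot("side","s8"); sc=shot("scene","c8"); s=manip.sense()
# zoom: both holes in side, both in scene, expected cover-hole & pin-top pixels
t=[]
z=s["tcp_pos"][2]-.0366+.01; d=s["tcp_pos"][:2]-np.array([.5547,-.0097])
for n,im in(("side",sd),("scene",sc)):
  for y in(.155,-.155):
    h=np.array([.5545,-.008])+d+y*ey; u=proj(n,(*h,z)); x0,y0=[int(round(v))-20 for v in u]
    p=cv2.resize(im[y0:y0+40,x0:x0+40],(400,300*1) if 0 else (400,400),interpolation=cv2.INTER_CUBIC)[50:350]
    print(n,y,"hole pred in tile",(u-[x0,y0])*10-[0,50]); t.append(p)
cv2.imwrite("pics/a8.png",np.vstack([np.hstack(t[:2]),np.hstack(t[2:])]))
```

```text
t 37.7 tcp [ 0.5553 -0.0085  0.2004] hd 7.1 F [ 0.5  0.  -4.6] gap 20.8 gf 89.2 q [-0.22  0.5   1.66 -0.    0.98 -0.34] tilt [-0.  0. -1.]
goto shift [-0.11 -0.07  2.04] turn z 0.1
side 0.155 hole pred in tile [204.31465407 148.71380694]
side -0.155 hole pred in tile [198.09042593 149.16905074]
scene 0.155 hole pred in tile [199.34564409 149.75992067]
scene -0.155 hole pred in tile [196.84015932 154.38460927]
```

View pics/a8.png

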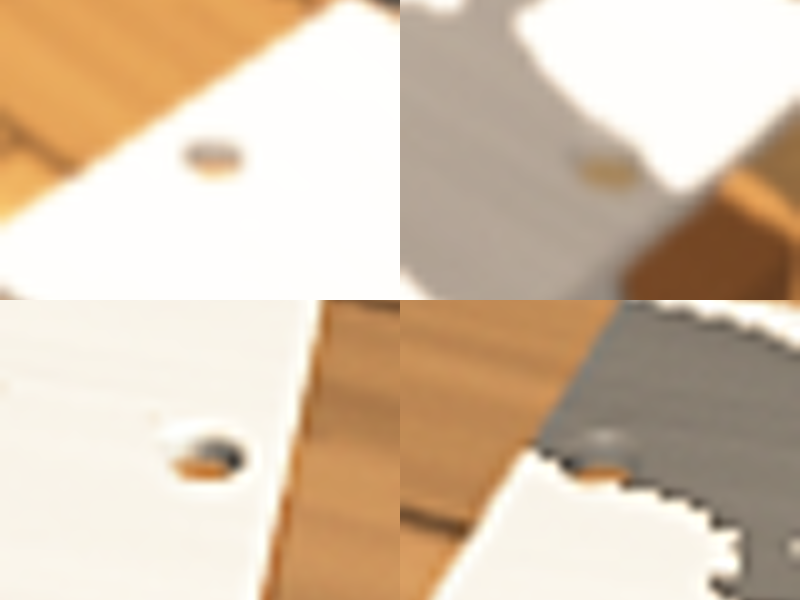

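The holes are visible in all four tiles, about 1–2 mm from the predicted line-up. Descending onto the pins.

Emit:
{"method": "carry_out", "body": {
  "targets": [
    [[-0.15, -0.07, 0, 0, 0, 0.1, 1], [-0.15, -0.07, 1, 0, 0, 0.1, 1], [-0.15, -0.07, 2, 0, 0, 0.1, 1], [-0.15, -0.07, 2.6, 0, 0, 0.1, 1], [-0.15, -0.07, 3, 0, 0, 0.1, 1], [-0.15, -0.07, 3.3, 0, 0, 0.1, 1], [-0.15, -0.07, 3.5, 0, 0, 0.1, 1], [-0.15, -0.07, 3.5, 0, 0, 0.1, 1]]
  ]
}}

```text
t: 38.47
tcp_pos: [0.5542, -0.0099, 0.1648]
tool_rot: [0.663, 0.749, -0.0, -0.0]
force: [-0.3, -0.1, -5.0]
finger_gap: 0.243
gripper_force: 89.3
```

Run:
```python
from h import *
s=st(); print(s["ft_torque"])
```

```text
t 38.47 tcp [ 0.5542 -0.0099  0.1648] hd 7.0 F [-0.3 -0.1 -5. ] gap 20.8 gf 89.3 q [-0.22  0.55  1.69 -0.    0.9  -0.34] tilt [ 0.    -0.001 -1.   ]
[ 0.0443545  -0.01243207 -0.00776938]
```

Emit:
{"method": "carry_out", "body": {
  "targets": [
    [[0, 0, 0.2, 0, 0, 0, 1], [0, 0, 0.4, 0, 0, 0, 1], [0, 0, 0.6, 0, 0, 0, 1], [0, 0, 0.6, 0, 0, 0, 1]]
  ]
}}

```text
t: 38.8
tcp_pos: [0.5545, -0.0099, 0.1592]
tool_rot: [0.663, 0.749, 0.0, 0.0]
force: [0.6, 0.7, -5.0]
finger_gap: 0.246
gripper_force: 89.2
```

Emit:
{"method": "carry_out", "body": {
  "targets": [
    [[0, 0, 0.2, 0, 0, 0, 1], [0, 0, 0.4, 0, 0, 0, 1], [0, 0, 0.6, 0, 0, 0, 1], [0, 0, 0.6, 0, 0, 0, 1]]
  ]
}}

```text
t: 39.13
tcp_pos: [0.5544, -0.0099, 0.153]
tool_rot: [0.663, 0.749, 0.0, -0.0]
force: [1.4, 1.7, -4.5]
finger_gap: 0.245
gripper_force: 89.2
```

Both pins are through the holes with no contact force. Lowering the last few millimetres to seat it.

Emit:
{"method": "carry_out", "body": {
  "targets": [
    [[0, 0, 0.2, 0, 0, 0, 1], [0, 0, 0.4, 0, 0, 0, 1], [0, 0, 0.6, 0, 0, 0, 1], [0, 0, 0.65, 0, 0, 0, 1], [0, 0, 0.65, 0, 0, 0, 1]]
  ]
}}

```text
t: 39.55
tcp_pos: [0.5545, -0.0099, 0.1467]
tool_rot: [0.663, 0.749, 0.0, 0.0]
force: [0.9, 1.0, -6.1]
finger_gap: 0.245
gripper_force: 89.3
```

Emit:
{"method": "carry_out", "body": {
  "targets": [
    [[0, 0, 0.2, 0, 0, 0, 1], [0, 0, 0.2, 0, 0, 0, 1], [0, 0, 0.2, 0, 0, 0, 1]]
  ]
}}

```text
t: 39.8
tcp_pos: [0.5545, -0.0099, 0.1466]
tool_rot: [0.663, 0.749, 0.0, 0.0]
force: [-1.5, 3.2, 7.0]
finger_gap: 0.245
gripper_force: 90.9
```

Seated at TCP z .1466, exactly the expected flush height. Releasing and backing off.

Emit:
{"method": "carry_out", "body": {
  "targets": [
    [[0, 0, -0.1, 0, 0, 0, 6], [0, 0, -0.1, 0, 0, 0, 6], [0, 0, -0.1, 0, 0, 0, 6], [0, 0, -0.1, 0, 0, 0, 6], [0, 0, -0.1, 0, 0, 0, 6], [0, 0, -1, 0, 0, 0, 6], [0, 0, -3, 0, 0, 0, 6], [0, 0, -7, 0, 0, 0, 6], [0, 0, -11, 0, 0, 0, 6], [0, 0, -15, 0, 0, 0, 6], [0, 0, -15, 0, 0, 0, 6], [0, 0, -15, 0, 0, 0, 6]]
  ]
}}

```text
t: 40.8
tcp_pos: [0.5559, -0.0102, 0.2984]
tool_rot: [0.663, 0.749, 0.002, 0.003]
force: [-0.4, -0.3, 0.5]
finger_gap: 0.702
gripper_force: 0.0
```

Run:
```python
from h import *
np.set_printoptions(precision=4,suppress=True)
st(); im=shot("wrist","w9"); c=info("w9")
g=cv2.cvtColor(im,cv2.COLOR_BGR2HSV)
m=((g[:,:,1]<60)&(g[:,:,2]>120)).astype(np.uint8)
pts=[proj("wrist",(*(np.array([.5545,-.008])+x*ex+y*ey),.12),c) for x,y in((-.075,-.05),(.075,-.05),(.075,.175),(-.075,.175))]
h=cv2.convexHull(np.array(pts,np.float32)); print("pred corners",np.array(pts))
q=np.zeros(m.shape,np.uint8); cv2.fillConvexPoly(q,h.astype(np.int32),1)
n,l,s,_=cv2.connectedComponentsWithStats(m); i=1+np.argmax(s[1:,4]); print("white bbox",s[i], "white frac in pred",m[q>0].mean(),"area white",s[i,4])
r=int(np.mean([p[1] for p in pts])); row=np.where(l[r]==i)[0]; print("row",r,row.min(),row.max(),"pred",[np.interp(r,[pts[3][1],pts[0][1]],[pts[3][0],pts[0][0]]),np.interp(r,[pts[2][1],pts[1][1]],[pts[2][0],pts[1][0]])])
```

```text
t 40.8 tcp [ 0.5559 -0.0102  0.2984] hd 7.0 F [-0.4 -0.3  0.5] gap 60.0 gf 0.0 q [-0.22  0.38  1.55 -0.    1.2  -0.34] tilt [-0.003  0.007 -1.   ]
pred corners [[204.0049 235.2303]
 [358.011  235.0024]
 [376.3646 -32.732 ]
 [184.9353 -33.5864]]
white bbox [  188     0   187   347 50785] white frac in pred 0.9119038234134805 area white 50785
row 100 195 367 pred [np.float64(194.41177560539762), np.float64(367.265628793979)]
```

The cover lies exactly where predicted and the gripper is clear. Handing in.

```bash
python3 -c "
from station import sign_off
print(sign_off())"
```

```text
the job is handed in; nothing more can be done
None
```

I handed the job in at about 41 s: all four tubes are upright in the crate with their caps pushed home, and the cover is over both pins, flush on the rim and released. The bystanders and coloured look-alikes weren't touched. The hand-in gave no verdict, so this rests on my own force, height and camera checks.

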